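# Unload the pond colonisation plates onto the drip rack

### The arm

A 6-joint arm with a two-finger parallel gripper is mounted at the origin on a cart in front of the work surface, level with it; the furniture and walls round the work are solid. World frame = base frame: x ahead of the robot, y to its left, z up, the work surface at z = 0. Lengths are in mm, angles in rad, forces in N, time in s.
With the tool pointing down it reaches from about 350 to 875 mm from the base axis. Payload 4.2 kg.
Tool frame: the origin (TCP) lies midway between the tips of the shut fingers; the grasp point (between the pads) lies 19 mm behind it; z points along the fingers, y is the line along which they close (so a half turn about z gives the same grasp; the last joint's range is limited). The gripper opens to 87 mm and grips with 3 to 60 N. Pads are 19 mm wide; open, the fingers measure 117 mm over their backs; the gripper's body (75 mm by 190 mm) begins 51 mm behind the grasp point.
Start: joints at [-1.024, 0.385, 0.008, 0, -1.194, -0.259], TCP at [177.418, -599.268, 222.55] pointing down, gripper open.
Joint ranges: [-3.14, 3.14], [-1.21, 2.06], [-1.07, 1.41], [-3.16, 2.05], [-2.99, -0.16], [-3.1, 3.1]. Speed limits (rad/s): [2.79, 2.79, 3.14, 3.14, 3.14, 3.14].

### API

Orientations are given as [roll, pitch, yaw] about the fixed x, y, z axes, in that order (R = Rz(yaw) Ry(pitch) Rx(roll)).
In Python, from rig import r, read_camera, calibration, boxes_of gives the robot as it stands. The module is installed in compiled form; this text tells all that it offers.
- The arm moves only by the shell command python3 -m jog 'ROWS' [FORCE]. ROWS is JSON, one flat list of numbers, 7 for each row, row after row: the shift along the tool's x, y, z scaled (see below), then the turn, a rotation vector about the tool's x, y, z scaled (see below), then the finger opening in mm, from 0 to 87. A call has 1 to 20 rows; each row is the pose to reach, as a shift and turn from the pose commanded when the call began, along the tool's axes at that moment; what a row does not reach only later rows make up. The controller multiplies each number of a shift by 0.5 m and each number of a turn by 1.5 rad. A row lasts 1/12 s, in which the tool goes at most 41.7 mm and 7.16 degrees, less where a joint would pass 70% of its speed; a pose out of reach is approached as far as the arm can. A call with a number of a shift or a turn outside -1 to 1 is refused whole. A call with a gripper value outside its range is refused whole. The fingers move at their own pace and stop on an object; FORCE is the grip in N (left out, the last holds). Time passes only in rows, so rows that repeat a pose let the fingers close. It gives the time, the measured TCP pose, the force, the opening and the grip force at its end, in the units of the state.
- r.get_obs(): the state, without advancing time (a new reading comes with each control period).
- read_camera(name): name is "scene" or "side" or "wrist"; returns (picture, depth): 400x640x3 uint8, blue, green, red; 400x640 float32, mm along the optical axis (not along the pixel's ray), 0 where there is no reading.
- calibration(name): a dict with "fx", "fy", "cx", "cy" (pixels), "R" (3x3) and "t" (3): a world point X has camera coordinates R X + t; the wrist camera has in their place "hand_eye" (4x4, takes a point from camera to tool coordinates, whose origin is the TCP and whose axes are the flange's). Camera axes: x right, y down, z forward; pixel columns grow to the right and rows downward; lengths in mm; the calibration is good to about 2 mm. A picture is of the moment at which its call begins: read the wrist's pose just before it. calibration takes no time and is no camera call.
- r.finish_job(): hands the job in; it is judged then, once.
Trained networks look in the newest picture that a camera, given by its name, has taken for a name from the list of things; names that differ only in an ending like _2 or _b are one class to them, and where a whole thing is asked for, a point or a joint stands for the part that bears it (a point fixed in the world has none). Each returns a list of dicts, best first, with "confidence" (0 to 1); they miss things now and then, are a little off and sometimes report something else, mostly with a low value. They report only what shows in the picture. A call takes as long as a camera call. They do not tell look-alikes from the thing itself.
- boxes_of(camera, thing): "extent" ([centre column, centre row, width, height] in pixels, round what is visible of it).
The state is a dict: "t": time; "q": joint angles; "qd": joint speeds; "joint_efforts": joint torques, N m; "eef_pos": TCP position; "tcp_rot": TCP orientation; "force": force on the tool from outside, world axes, zero at the start; "ft_torque": the same for the moment, N m; "grip_width": finger opening in mm; "gripper_force": force on a finger pad.
Only numpy, scipy, OpenCV 4.12 (cv2) and the standard library are available. Lean on these libraries where they do the work, as an engineer would, in place of code of your own. Each camera call takes 0.05 s, during which the arm holds its last target. There are 200 camera calls.

### The job

The plate carrier is back from the pond: draw back its bolt, free the keeper bar and put it aside, then pull out every plate by its top edge and hang it by its two ears across the rails of the drip rack in the white tray, each clear of its neighbours. Last, lay the keeper bar centred in the two forks of the rack, over the plates, so that the rack can be carried. Keep the plates upright all the time, for the growth must not be wiped off, and leave the other things on the bench where they are.

Things in the scene. Friction and masses are not known exactly. Their poses are not given: they have to be found in the camera images.
- carrier: Fixed aluminium carrier, 104 (x) x 276 (y) mm, 106 mm high, base 8 mm thick, two white grooved cheeks with tops 58 mm high. Origin: centre of the underside, z up. Five vertical grooves 11 mm wide at y = -72, -36, 0, 36, 72 mm hold the plates upright, plate x along carrier x; some may be empty. Keeper bar lies along y over the plates, its ends in forks on the end plates.
- lip_fork (a point): Middle of the floor of the carrier's -y fork (y -126 mm, 87 mm high); fork 30 mm wide, 12 mm long. A lip 8 mm above the floor covers the last 10 mm of the bar's tongue, so with the bolt drawn the bar must first slide level 12 to 16 mm towards the carrier's +y, then lift straight up.
- bolt_fork (a point): Middle of the floor of the carrier's +y fork (y +126 mm, 87 mm high), 30 mm wide, 12 mm long, tines to 97 mm, open above and at its outer end. The bolt crosses it above the bar's tongue.
- bolt (a joint): The carrier's cross bolt: 0 as found = home over the keeper bar's +y tongue; grows as it is drawn towards the carrier's -x; 0.036 m is the stop, from 0.032 m on the bar is free. It stays where it is left, friction about 2 N. It need not be pushed home again.
- bolt_knob (a point): Middle of the bolt's upright black knob, 12 mm in diameter, 24 mm tall (12 mm above and below this point); moves with the bolt. As found at x -50, y +123, z +121 mm of the carrier. Below it the 8 mm square bolt, top 103 mm high; staples 107 mm high stand farther in, from x -40 mm on.
- keeper_bar: Loose flat steel bar, 26 mm wide (x), 276 mm long (y), 10 mm thick; the last 22 mm of each end are tongues 5 mm thick; same either way round. Origin: centre of the underside. Upright black grip in its middle: 10 mm wide (x), 44 mm long (y), from 10 to 42 mm above the underside. As found it spans the carrier's forks, underside 87 mm high, 3 mm over the plates. About 0.2 kg.
- plate_1: Loose T-shaped dark grey PVC plate, 8 mm thick (y), 76 mm tall, may be absent. Body 70 mm wide (x), 62 mm tall; on it a cross piece 116 mm wide, 14 mm tall, whose ends are the two ears. Origin: centre of the lower edge, z up. As found it stands in a carrier groove, lower edge 8 mm above the bench, top 26 mm free above the cheeks. About 70 g.
- plate_2: Loose T-shaped dark grey PVC plate, 8 mm thick (y), 76 mm tall, may be absent. Body 70 mm wide (x), 62 mm tall; on it a cross piece 116 mm wide, 14 mm tall, whose ends are the two ears. Origin: centre of the lower edge, z up. As found it stands in a carrier groove, lower edge 8 mm above the bench, top 26 mm free above the cheeks. About 70 g.
- plate_3: Loose T-shaped dark grey PVC plate, 8 mm thick (y), 76 mm tall, may be absent. Body 70 mm wide (x), 62 mm tall; on it a cross piece 116 mm wide, 14 mm tall, whose ends are the two ears. Origin: centre of the lower edge, z up. As found it stands in a carrier groove, lower edge 8 mm above the bench, top 26 mm free above the cheeks. About 70 g.
- plate_4: Loose T-shaped dark grey PVC plate, 8 mm thick (y), 76 mm tall, may be absent. Body 70 mm wide (x), 62 mm tall; on it a cross piece 116 mm wide, 14 mm tall, whose ends are the two ears. Origin: centre of the lower edge, z up. As found it stands in a carrier groove, lower edge 8 mm above the bench, top 26 mm free above the cheeks. About 70 g.
- plate_5: Loose T-shaped dark grey PVC plate, 8 mm thick (y), 76 mm tall, may be absent. Body 70 mm wide (x), 62 mm tall; on it a cross piece 116 mm wide, 14 mm tall, whose ends are the two ears. Origin: centre of the lower edge, z up. As found it stands in a carrier groove, lower edge 8 mm above the bench, top 26 mm free above the cheeks. About 70 g.
- drip_rack: Fixed rack in the tray; origin: centre of its underside, 3 mm above the bench. Two rails (8 mm rod) along its y at x = +-46 mm, tops 72 mm above the origin; end stands at y = +-126 mm (inner faces 120). A hung plate lies square across them (plate x along rack x), body between the rails, lower edge 10 mm above the origin, anywhere from y = -72 to 72 mm.
- fork_a (a point): Middle of the floor of the fork on the rack's +y stand: 30 mm wide, 12 mm long, floor 89 mm above the rack's origin, tines 10 mm higher, open above and at both ends; takes one end of the keeper bar.
- fork_b (a point): The same on the rack's -y stand.
- white_tray: Fixed white sorting tray under the rack, 310 mm long (its y, the same direction as the rack's y), 232 mm wide, walls 52 mm high; origin under its centre. The bench to the right of it (-y) is free.
- sample_jar_1: Bystander: specimen jar with a green lid, 63 mm in diameter, 67 mm tall; origin under its centre.
- lens: Bystander: black hand lens lying flat, 154 mm long; origin under its middle.
- petri_dish: Bystander: clear petri dish, 68 mm in diameter, 18 mm tall; origin under its centre.
Things that resemble listed ones, but are neither listed nor needed, are in the scene too. Leave any orange look-alike of the plate_5 alone.

How it is judged:
By the outcome, as a careful person would: the job done as asked, in the order asked, and still so for the second after the job is handed in, with the robot touching nothing.
Of plate_1, plate_2, plate_3, plate_4, plate_5 only 3 to 5 are there at a start; the rules pass over those that are not, and their reading is None.
At some moment in a run one of keeper_bar may be knocked a few centimetres aside while the robot is not near it.
It also fails if it takes over 210 s, if anything falls off the work surface, if the arm or the gripper's body presses on something with over 40 N, if the wrist force passes 120 N, or if a joint passes its speed limit or range.

## Working session

There is one attempt and no reset: what is moved stays moved. The work goes in short steps, Python scripts to look and compute and a shell command to move; the robot and the scene stay as the last step left them, time stands still between calls to the robot, and variables do not carry over. Pictures are saved under pics/ and viewed, at most 14 in all, crops included, and the job is handed in when it is done.

```bash
mkdir -p pics
cat > h.py <<'E'
import numpy as np, cv2
from rig import r, read_camera, calibration, boxes_of
from scipy.spatial.transform import Rotation as Ro
def tool():
    o=r.get_obs(); return np.array(o["eef_pos"]), Ro.from_euler('xyz',o["tcp_rot"]).as_matrix()
def cloud(name):
    p,R=tool(); im,d=read_camera(name); c=calibration(name)
    v,u=np.mgrid[0:400,0:640]; z=d.astype(float)
    X=np.stack([(u-c["cx"])/c["fx"]*z,(v-c["cy"])/c["fy"]*z,z],-1)
    if name=="wrist":
        H=np.array(c["hand_eye"]); X=X@H[:3,:3].T+H[:3,3]; W=X@R.T+p
    else: W=(X-np.array(c["t"]).ravel())@np.array(c["R"])
    W[d<=0]=np.nan
    return im,W
E
python3 - <<'E'
from h import *
print(r.get_obs())
for n in ("scene","side"):
    im,W=cloud(n); cv2.imwrite(f"pics/{n}0.png",im); np.save(f"{n}0.npy",W)
    for t in ("carrier","keeper_bar","plate_1","drip_rack","white_tray","bolt_knob","sample_jar_1","lens","petri_dish"):
        for b in boxes_of(n,t)[:6]:
            u,v=map(int,b["extent"][:2]); print(n,t,np.round(b["extent"]),round(b["confidence"],2),np.round(W[min(v,399),min(u,639)]))
E
```

```text
{'t': 0.0, 'q': array([-1.02439872e+00,  3.85562154e-01,  6.64208336e-03, -4.88708251e-04,
       -1.19399894e+00, -2.58606641e-01]), 'qd': array([-0.00196149,  0.00034885,  0.0002931 , -0.00065609,  0.00109412,
       -0.00105793]), 'joint_efforts': array([ 5.32619797e-04, -3.90663707e+01,  1.87412900e+01,  4.21992704e+00,
        1.10541290e-02, -1.82595300e-04]), 'eef_pos': array([ 177.24860662, -598.71949819,  221.46411217]), 'tcp_rot': array([ 3.13942440e+00, -1.03909672e-04, -2.85398187e+00]), 'force': array([0.66676009, 0.62391746, 0.2654415 ]), 'ft_torque': array([-0.07771763, -0.00277955,  0.000967  ]), 'gripper_force': 0.0, 'grip_width': 87.3554071395973}
scene carrier [309. 244.  89. 111.] 0.73 [525. 195.  66.]
scene carrier [356. 159.  90.  49.] 0.59 [ 587. -278.    4.]
scene keeper_bar [309. 230.  65.  76.] 0.82 [528. 180.  96.]
scene keeper_bar [299. 251.  43.  29.] 0.66 [529. 231.  75.]
scene plate_1 [240. 321.  23.  37.] 0.85 [562. 423.  45.]
scene plate_1 [326. 214.  37.  18.] 0.79 [520. 110.  95.]
scene plate_1 [297. 251.  42.  25.] 0.73 [526. 244.  92.]
scene plate
[... 552 characters left out ...]
45. 333.  37.  67.] 0.8 [372. 339.   6.]
scene lens [326. 212.  38.  19.] 0.27 [523. 104.  95.]
scene petri_dish [375. 242.  30.  22.] 0.83 [403.  62.  -1.]
scene petri_dish [309. 245.  96. 108.] 0.61 [525. 195.  66.]
side carrier [301. 248.  22.  20.] 0.76 [479.  29.  35.]
side keeper_bar [378. 281.  89.  33.] 0.61 [ 262. -562.  569.]
side drip_rack [377. 282.  93.  33.] 0.66 [ 261. -561.  568.]
side white_tray [371. 289. 125.  46.] 0.72 [ 244. -569.  569.]
side sample_jar_1 [309. 178.  14.  23.] 0.89 [678. 311.  53.]
side lens [227. 214.  25.  23.] 0.58 [359. 335.   7.]
side petri_dish [271. 255.  21.  18.] 0.6 [399.  83.  -4.]
side petri_dish [376. 279.  95.  32.] 0.25 [ 262. -558.  569.]
```

View pics/scene0.png

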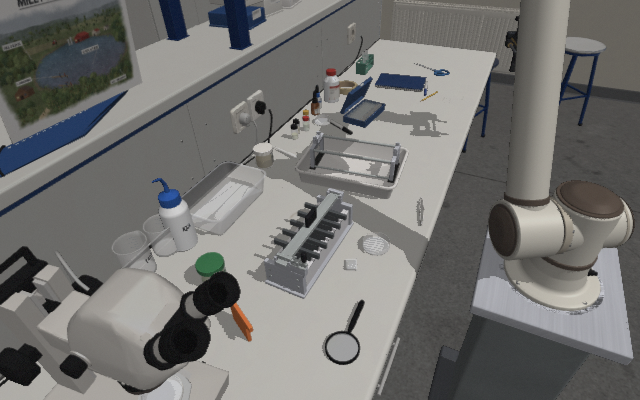

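View pics/side0.png

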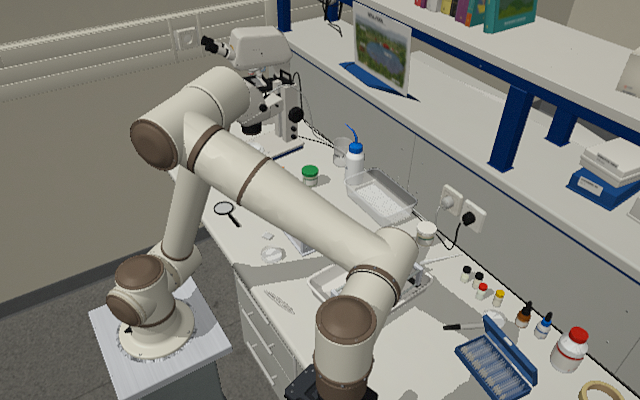

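Scene view: the carrier is at about (310,245), with its bolt end near (293,260). The rack in its tray is at (355,158), and the orange look-alike is at (240,321). I'll go and look with the wrist camera.

```bash
cat >> h.py <<'E'
def plan(*targets):
    """targets: (x,y,z,yaw) tool-down; prints row numbers from current pose"""
    p,R=tool()
    for t in targets:
        T=Ro.from_euler('xyz',[np.pi,0,t[3]]).as_matrix()
        s=R.T@(np.array(t[:3])-p)/500; w=Ro.from_matrix(R.T@T).as_rotvec()/1.5
        n=int(max(np.ceil(np.linalg.norm(s)*500/41.7),np.ceil(np.degrees(np.linalg.norm(w)*1.5)/7.16)))
        print(np.round(s,4).tolist(),np.round(w,4).tolist(),"rows>=",n)
E
python3 - <<'E'
from h import *
c=calibration("wrist"); print(c)
W=np.load("scene0.npy")
m=(W[...,2]>80)&(W[...,2]<110)&(W[...,0]>400)&(W[...,0]<650)&(W[...,1]>20)&(W[...,1]<340)
P=W[m][:,:2]; print(len(P),P.mean(0),np.percentile(P,[1,99],axis=0)); 
w,v=np.linalg.eigh(np.cov(P.T)); print(v[:,1])
m=(W[...,2]>60)&(W[...,2]<110)&(W[...,0]>400)&(W[...,0]<700)&(W[...,1]<-60)&(W[...,1]>-420)
P=W[m][:,:2]; print(len(P),P.mean(0),np.percentile(P,[1,99],axis=0))
plan((330,-250,330,-3.0),(470,190,330,-3.14159))
E
```

```text
{'fx': 327.2643583024787, 'fy': 327.2643583024787, 'cx': 314.1966338744657, 'cy': 195.78457302270914, 'hand_eye': array([[-8.50774551e-04, -9.57707513e-01, -2.87742239e-01,
         7.89865570e+01],
       [ 9.99999622e-01, -8.66676878e-04, -7.21175760e-05,
        -8.98003135e-01],
       [-1.80312000e-04, -2.87742191e-01,  9.57707888e-01,
        -1.62759738e+02],
       [ 0.00000000e+00,  0.00000000e+00,  0.00000000e+00,
         1.00000000e+00]])}
1903 [528.41420344 181.99498456] [[478.91788105  23.79264459]
 [590.06823929 291.71178172]]
[-0.02054943  0.99978884]
644 [ 571.83333133 -223.21080297] [[ 439.77099836 -290.76729865]
 [ 699.41210275 -163.99907635]]
[-0.4909, 0.5832, -0.2149] [0.0, -0.0, 0.0975] rows>= 10
[-1.0091, 1.3475, -0.2149] [0.0, -0.0, 0.1919] rows>= 21
```

```bash
python3 -m jog '[-0.49,0.58,-0.215,0,0,0.097,87, -0.49,0.58,-0.215,0,0,0.097,87, -0.49,0.58,-0.215,0,0,0.097,87, -0.49,0.58,-0.215,0,0,0.097,87, -0.49,0.58,-0.215,0,0,0.097,87, -0.49,0.58,-0.215,0,0,0.097,87, -0.49,0.58,-0.215,0,0,0.097,87, -0.49,0.58,-0.215,0,0,0.097,87, -0.49,0.58,-0.215,0,0,0.097,87, -0.49,0.58,-0.215,0,0,0.097,87, -0.49,0.58,-0.215,0,0,0.097,87, -0.49,0.58,-0.215,0,0,0.097,87]'
python3 - <<'E'
from h import *
plan((465,180,350,-3.14159))
im,W=cloud("wrist"); cv2.imwrite("pics/w_mid.png",im); np.save("wmid.npy",W)
for t in ("drip_rack","white_tray"):
    for b in boxes_of("wrist",t)[:3]: print(t,np.round(b["extent"]),round(b["confidence"],2))
E
```

```text
t: 2.0
eef_pos: [330.4, -250.9, 330.7]
tcp_rot: [-3.141, 0.002, -2.996]
force: [1.0, -1.0, -0.1]
grip_width: 86.9
gripper_force: 0.0
[-0.391, 0.8138, -0.0386] [-0.0004, 0.0011, 0.0967] rows>= 11
drip_rack [306. 289.  80. 127.] 0.87
white_tray [326. 284. 157. 138.] 0.84
```

```bash
python3 -m jog '[-0.39,0.814,-0.039,0,0.001,0.097,87, -0.39,0.814,-0.039,0,0.001,0.097,87, -0.39,0.814,-0.039,0,0.001,0.097,87, -0.39,0.814,-0.039,0,0.001,0.097,87, -0.39,0.814,-0.039,0,0.001,0.097,87, -0.39,0.814,-0.039,0,0.001,0.097,87, -0.39,0.814,-0.039,0,0.001,0.097,87, -0.39,0.814,-0.039,0,0.001,0.097,87, -0.39,0.814,-0.039,0,0.001,0.097,87, -0.39,0.814,-0.039,0,0.001,0.097,87, -0.39,0.814,-0.039,0,0.001,0.097,87, -0.39,0.814,-0.039,0,0.001,0.097,87, -0.39,0.814,-0.039,0,0.001,0.097,87]'
python3 - <<'E'
from h import *
im,W=cloud("wrist"); cv2.imwrite("pics/w1.png",im); np.save("w1.npy",W)
for t in ("carrier","keeper_bar","plate_1","bolt_knob"):
    for b in boxes_of("wrist",t)[:6]:
        u,v=map(int,b["extent"][:2]); print(t,np.round(b["extent"]),round(b["confidence"],2),np.round(W[min(v,399),min(u,639)]))
E
```

```text
t: 3.23
eef_pos: [466.2, 179.7, 347.7]
tcp_rot: [-3.139, -0.004, 3.139]
force: [-0.3, -0.5, 0.4]
grip_width: 87.1
gripper_force: 0.0
carrier [277. 206.  10.  83.] 0.72 [525. 129.  97.]
carrier [298. 200. 210.  81.] 0.61 [519. 156.  84.]
keeper_bar [300. 211. 197.  26.] 0.57 [529. 158. 105.]
plate_1 [275. 208.  13.  84.] 0.95 [526. 125.  97.]
plate_1 [250. 206.  18.  82.] 0.85 [523.  91.  97.]
plate_1 [474. 230.  62.  67.] 0.74 [571. 408.  69.]
plate_1 [326. 206.  10.  82.] 0.66 [523. 194.  97.]
plate_1 [350. 210.  18.  84.] 0.65 [530. 226.  98.]
plate_1 [298. 207.  10.  83.] 0.56 [525. 157.  97.]
bolt_knob [396. 201.  16.  56.] 0.85 [515. 283. 107.]
```

View pics/w1.png

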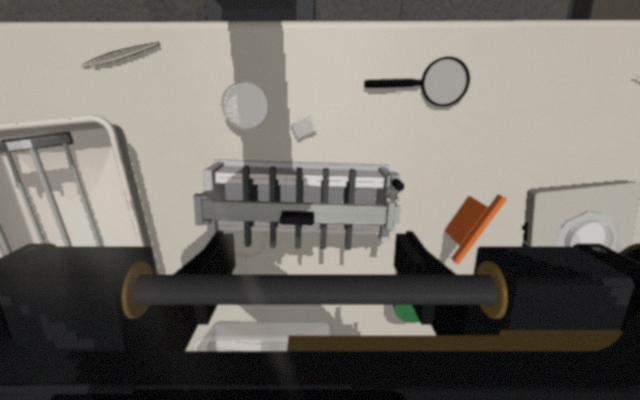

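View pics/w_mid.png

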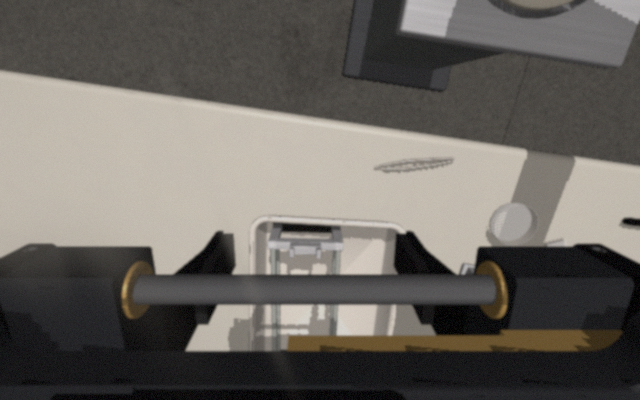

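Wrist view: all 5 plates are present (columns 248, 274, 299, 325 and 351). The bar grip is at (297,217) and the knob at (397,184), so the bolt is at world +y. The orange look-alike at (478,228) lies elsewhere. The rack rails run about along world x. Next I'll measure precisely.

Run:
```python
from h import *
W=np.load("w1.npy"); x,y,z=W[...,0],W[...,1],W[...,2]
v,u=np.mgrid[0:400,0:640]; A=(v<246)
m=A&(abs(z-97)<4)&(x>495)&(x<560)&(y>60)&(y<265)
P=W[m]
# bar centreline per y-bin
ys=np.arange(65,265,10); c=[]
for a in ys:
    q=P[abs(P[:,1]-a)<5]; 
    if len(q)>5: c.append((a,*np.percentile(q[:,0],[3,97]),len(q)))
c=np.array(c); print(np.round(c[::3]).tolist()); k=np.polyfit(c[:,0],(c[:,1]+c[:,2])/2,1); print("x=",k)
m=A&(z>118)&(x>505)&(x<560)&(y>100)&(y<260); G=W[m]; print("grip",len(G),np.percentile(G,[5,50,95],axis=0).round(1))
m=A&(z>112)&(x>440)&(x<500)&(y>240)&(y<350); G=W[m]; print("knob",len(G),np.percentile(G,[5,50,95],axis=0).round(1))
m=A&(abs(z-84)<4)&(x>470)&(x<512)&(y>60)&(y<265); P=W[m]
h,e=np.histogram(P[:,1],bins=np.arange(60,270,3)); print([(e[i],h[i]) for i in range(len(h)) if h[i]])
m=A&(z>100)&(z<110)&(x>460)&(x<600)&(y>0)&(y<340); P=W[m]; print("ends",[ (np.percentile(P[s],[2,98],axis=0).round(1).tolist()) for s in (P[:,1]<150,P[:,1]>150)])
```

```text
[[65.0, 518.0, 542.0, 142.0], [95.0, 519.0, 544.0, 145.0], [125.0, 520.0, 544.0, 147.0], [155.0, 521.0, 530.0, 56.0], [185.0, 522.0, 547.0, 151.0], [215.0, 523.0, 548.0, 136.0], [245.0, 524.0, 549.0, 141.0]]
x= [3.68572825e-02 5.26430791e+02]
grip 337 [[528.7 137.1 119.9]
 [531.6 156.6 128.5]
 [537.8 175.4 130.4]]
knob 116 [[482.8 274.9 116.3]
 [486.5 278.9 131.9]
 [491.8 284.2 134.4]]
[(np.int64(81), np.int64(43)), (np.int64(84), np.int64(64)), (np.int64(87), np.int64(69)), (np.int64(90), np.int64(1)), (np.int64(117), np.int64(39)), (np.int64(120), np.int64(62)), (np.int64(123), np.int64(67)), (np.int64(126), np.int64(1)), (np.int64(153), np.int64(50)), (np.int64(156), np.int64(61)), (np.int64(159), np.int64(53)), (np.int64(189), np.int64(49)), (np.int64(192), np.int64(52)), (np.int64(195), np.int64(53)), (np.int64(225), np.int64(63)), (np.int64(228), np.int64(51)), (np.int64(231), np.int64(41))]
ends [[[511.4, 19.3, 100.0], [546.2, 148.8, 109.5]], [[483.9, 154.0, 100.7], [552.7, 286.1, 108.2]]]
```

Run:
```python
from h import *
plan((487,280,160,3.105),(487,280,112,3.105))
```

```text
[-0.0429, 0.2057, 0.3795] [-0.0, -0.0008, 0.0208] rows>= 6
[-0.043, 0.2057, 0.4755] [-0.0, -0.0008, 0.0208] rows>= 7
```

```bash
python3 -m jog '[-0.043,0.206,0.15,0,-0.001,0.021,40, -0.043,0.206,0.15,0,-0.001,0.021,40, -0.043,0.206,0.15,0,-0.001,0.021,40, -0.043,0.206,0.38,0,-0.001,0.021,40, -0.043,0.206,0.38,0,-0.001,0.021,40, -0.043,0.206,0.38,0,-0.001,0.021,40, -0.043,0.206,0.43,0,-0.001,0.021,40, -0.043,0.206,0.475,0,-0.001,0.021,40, -0.043,0.206,0.475,0,-0.001,0.021,40, -0.043,0.206,0.475,0,-0.001,0.021,0, -0.043,0.206,0.475,0,-0.001,0.021,0, -0.043,0.206,0.475,0,-0.001,0.021,0, -0.043,0.206,0.475,0,-0.001,0.021,0, -0.043,0.206,0.475,0,-0.001,0.021,0, -0.043,0.206,0.475,0,-0.001,0.021,0, -0.043,0.206,0.475,0,-0.001,0.021,0]' 15
python3 - <<'E'
from h import *
p,R=tool(); print(p)
plan((p[0]-36,p[1]+1.3,p[2],3.105),(p[0]-37.5,p[1]+1.4,p[2],3.105))
E
```

```text
t: 4.82
eef_pos: [487.1, 281.4, 113.2]
tcp_rot: [-3.141, 0.001, 3.107]
force: [-1.1, -3.2, 5.8]
grip_width: 11.0
gripper_force: 15.0
[487.10115301 281.36620482 113.2024802 ]
[0.072, 0.0001, -0.0001] [-0.0004, 0.0006, 0.0015] rows>= 1
[0.0751, 0.0002, -0.0001] [-0.0004, 0.0006, 0.0015] rows>= 1
```

```bash
python3 -m jog '[0.02,0,0,0,0,0,0, 0.04,0,0,0,0,0,0, 0.06,0,0,0,0,0,0, 0.073,0,0,0,0,0,0, 0.073,0,0,0,0,0,0, 0.073,0,0,0,0,0,0]'
python3 -m jog '[0,0,0,0,0,0,40, 0,0,0,0,0,0,40, 0,0,0,0,0,0,40, 0,0,-0.1,0,0,0,40, 0,0,-0.2,0,0,0,40, 0.05,-0.1,-0.38,0,0,0,40, 0.05,-0.1,-0.38,0,0,0,40, 0.05,-0.1,-0.38,0,0,0,40]'
python3 - <<'E'
from h import *
im,W=cloud("wrist"); cv2.imwrite("pics/w2.png",im); np.save("w2.npy",W)
x,y,z=W[...,0],W[...,1],W[...,2];v,u=np.mgrid[0:400,0:640]; A=(v<246)
m=A&(z>112)&(z<140)&(x>400)&(x<500)&(y>240)&(y<350); G=W[m]; print("knob",len(G),np.percentile(G,[5,50,95],axis=0).round(1))
plan((532.2,156,160,1.534),(532.2,156,160,-1.608))
E
```

```text
t: 5.32
eef_pos: [450.9, 282.7, 113.2]
tcp_rot: [-3.141, 0.002, 3.108]
force: [0.6, -4.6, 5.7]
grip_width: 11.4
gripper_force: 15.0
t: 5.98
eef_pos: [423.1, 233.8, 304.0]
tcp_rot: [3.14, 0.001, 3.107]
force: [-0.1, 1.1, -0.2]
grip_width: 39.6
gripper_force: 0.0
knob 137 [[446.6 276.5 116.5]
 [449.8 281.1 132.1]
 [455.6 285.8 134.6]]
[-0.2171, -0.149, 0.3044] [0.0098, 0.0015, 1.049] rows>= 13
[-0.2171, -0.149, 0.3044] [-0.0015, 0.0098, -1.0451] rows>= 13
```

```bash
python3 -m jog '[-0.217,-0.149,0.1,0,0,-0.2,40, -0.217,-0.149,0.1,0,0,-0.4,40, -0.217,-0.149,0.1,0,0,-0.6,40, -0.217,-0.149,0.2,0,0,-0.8,40, -0.217,-0.149,0.3,0,0,-1.0,40, -0.217,-0.149,0.3,0,0,-1.0451,40, -0.217,-0.149,0.3,0,0,-1.0451,40, -0.217,-0.149,0.3,0,0,-1.0451,40, -0.217,-0.149,0.3,0,0,-1.0451,40, -0.217,-0.149,0.3,0,0,-1.0451,40, -0.217,-0.149,0.3,0,0,-1.0451,40, -0.217,-0.149,0.3,0,0,-1.0451,40, -0.217,-0.149,0.3,0,0,-1.0451,40, -0.217,-0.149,0.3,0,0,-1.0451,40, -0.217,-0.149,0.3,0,0,-1.0451,40]'
python3 - <<'E'
from h import *
plan((532.2,156.2,101,-1.608))
E
```

```text
[-0.2158, -0.1496, 0.4224] [-0.0015, 0.0098, -1.0451] rows>= 13out of range: row 6 has -1.0451, outside -1 to 1
```

Turn the last bit in the next call.

```bash
python3 -m jog '[-0.217,-0.149,0.1,0,0.009,-1,40, -0.217,-0.149,0.1,0,0.009,-1,40, -0.217,-0.149,0.1,0,0.009,-1,40, -0.217,-0.149,0.2,0,0.009,-1,40, -0.217,-0.149,0.3,0,0.009,-1,40, -0.217,-0.149,0.3,0,0.009,-1,40, -0.217,-0.149,0.3,0,0.009,-1,40, -0.217,-0.149,0.3,0,0.009,-1,40, -0.217,-0.149,0.3,0,0.009,-1,40, -0.217,-0.149,0.3,0,0.009,-1,40, -0.217,-0.149,0.3,0,0.009,-1,40, -0.217,-0.149,0.3,0,0.009,-1,40, -0.217,-0.149,0.3,0,0.009,-1,40, -0.217,-0.149,0.3,0,0.009,-1,40]'
python3 - <<'E'
from h import *
plan((532.2,156.2,101,-1.608))
E
```

```text
t: 7.2
eef_pos: [529.3, 156.1, 151.3]
tcp_rot: [3.133, -0.009, -1.676]
force: [-0.4, 0.4, -0.6]
grip_width: 40.0
gripper_force: 0.0
[-0.0016, -0.0066, 0.1005] [0.0062, -0.0058, -0.0451] rows>= 2
```

```bash
python3 -m jog '[-0.0016,-0.0066,0.05,0.006,-0.006,-0.045,40, -0.0016,-0.0066,0.1,0.006,-0.006,-0.045,40, -0.0016,-0.0066,0.1,0.006,-0.006,-0.045,40, -0.0016,-0.0066,0.1,0.006,-0.006,-0.045,0, -0.0016,-0.0066,0.1,0.006,-0.006,-0.045,0, -0.0016,-0.0066,0.1,0.006,-0.006,-0.045,0, -0.0016,-0.0066,0.1,0.006,-0.006,-0.045,0, -0.0016,-0.0066,0.1,0.006,-0.006,-0.045,0, -0.0016,-0.0066,0.1,0.006,-0.006,-0.045,0, -0.0016,-0.0066,0.1,0.006,-0.006,-0.045,0, -0.0016,-0.0066,0.1,0.006,-0.006,-0.045,0]' 30
python3 - <<'E'
from h import *
p,R=tool(); print(p,r.get_obs()["tcp_rot"])
plan((p[0]+.52,p[1]+14,p[2],-1.608),(p[0]+.52,p[1]+14,p[2]+80,-1.608))
E
```

```text
t: 8.12
eef_pos: [533.1, 156.1, 103.0]
tcp_rot: [-3.139, 0.001, -1.608]
force: [0.0, -0.5, 3.9]
grip_width: 9.7
gripper_force: 30.0
[533.12584055 156.13807965 102.95891361] [-3.13924111e+00  1.05923901e-03 -1.60839073e+00]
[-0.028, 0.0, 0.0] [-0.0016, 0.0007, -0.0003] rows>= 1
[-0.0282, -0.0004, -0.16] [-0.0016, 0.0007, -0.0003] rows>= 2
```

```bash
python3 -m jog '[-0.01,0,0,0,0,0,0, -0.02,0,0,0,0,0,0, -0.028,0,0,0,0,0,0, -0.028,0,0,0,0,0,0, -0.028,0,-0.01,0,0,0,0]'
python3 -m jog '[0,0,-0.03,0,0,0,0, 0,0,-0.08,0,0,0,0, 0,0,-0.15,0,0,0,0, 0,0,-0.25,0,0,0,0, 0,0,-0.25,0,0,0,0, 0,0,-0.25,0,0,0,0]'
python3 - <<'E'
from h import *
W=np.load("wmid.npy"); x,y,z=W[...,0],W[...,1],W[...,2]
v,u=np.mgrid[0:400,0:640]; A=(v<246)
for n,W in (("mid",W),("scene",np.load("scene0.npy"))):
    x,y,z=W[...,0],W[...,1],W[...,2]
    for lo,hi in ((40,58),(65,82),(84,110)):
        m=(z>lo)&(z<hi)&(x>400)&(x<760)&(y<-60)&(y>-420); 
        if n=="mid": m&=A
        P=W[m]; 
        if len(P)>5: print(n,lo,len(P),np.percentile(P,[2,50,98],axis=0).round(0).tolist())
plan((520,-250,230,-1.608),(450,-520,230,-1.608))
E
```

```text
t: 8.53
eef_pos: [532.6, 169.6, 106.2]
tcp_rot: [3.141, -0.0, -1.609]
force: [1.9, -0.1, -4.3]
grip_width: 9.6
gripper_force: 30.0
t: 9.03
eef_pos: [534.0, 170.8, 235.2]
tcp_rot: [-3.136, 0.004, -1.609]
force: [0.2, -0.8, -2.4]
grip_width: 10.0
gripper_force: 30.0
mid 40 1349 [[409.0, -327.0, 42.0], [422.0, -237.0, 52.0], [469.0, -113.0, 54.0]]
mid 65 503 [[437.0, -298.0, 66.0], [444.0, -252.0, 77.0], [454.0, -197.0, 81.0]]
mid 84 72 [[441.0, -268.0, 84.0], [444.0, -250.0, 88.0], [446.0, -229.0, 91.0]]
scene 40 843 [[413.0, -320.0, 40.0], [556.0, -157.0, 50.0], [721.0, -79.0, 55.0]]
scene 65 540 [[441.0, -290.0, 67.0], [578.0, -200.0, 74.0], [700.0, -166.0, 81.0]]
scene 84 117 [[443.0, -266.0, 85.0], [693.0, -228.0, 93.0], [705.0, -194.0, 103.0]]
[0.8421, -0.004, 0.0067] [-0.0038, 0.0029, -0.0005] rows>= 11
[1.387, 0.1154, 0.0036] [-0.0038, 0.0029, -0.0005] rows>= 17
```

Run:
```python
from h import *
for n in ("scene0.npy","wmid.npy"):
    W=np.load(n); 
    if n[0]=="w": W=W[:246]
    x,y,z=W[...,0],W[...,1],W[...,2]
    print(n)
    for a in range(340,760,30):
        s=""
        for b in range(-340,-760,-30):
            m=(abs(x-a)<15)&(abs(y-b)<15)&(z<200)
            s+="%5s"%(int(np.nanpercentile(z[m],97)) if m.sum()>3 else ".")
        print(a,s)
```

```text
scene0.npy
340     2    2    2    1    2    1    3    2    2    2    2    2    2    3
370     2    1    3    2    3    1    4    2    2    3    3    3    2    2
400     3    2    3    3    2    2    3    2    2    2    3    2    2    2
430    51    2    3    2    2    3    2    2    2    2    4    2    3    2
460     .    .    .    2    3    2    2    2    3    3    3    2    2    3
490     .    .    .    2    4    1    2    3    3    2    2    3    3    2
520     .    .    .    3    2    2    3    2    2    3    1    2    3    1
550     .    .    1    2    3    3    4    2    3    3    3    3    2    2
580     .    .    2    2    2    3    2    1    3    2    3    2    2    3
610     .    .    3    2    2    3    1   21   26   26   27   26    2    2
640     .    .    2    3    3   29   29   28   29   30   31   27    .    2
670     .    .   12   16    3   28   30   30  120  123  122  121    .    2
700     .    .    3   16   10  121  124  124  125  124  123  100    .    1
730     .    .    2   12   17   92   36   76   70   63   53   44    .    2
wmid.npy
340     2    2    2    2    2 
[... 319 characters left out ...]
    1    1    2    2    1
490     2    1    2    2    1    2    1    2    2    2    1    2    2    2
520     .    .    2    1    1    1    1    2    2    2    1    2    2    2
550     .    .    .    .    .    .    .    .    0    1    2    2    1    2
580     .    .    .    .    .    .    .    .    .    .    .    .    .    .
610     .    .    .    .    .    .    .    .    .    .    .    .    .    .
640     .    .    .    .    .    .    .    .    .    .    .    .    .    .
670     .    .    .    .    .    .    .    .    .    .    .    .    .    .
700     .    .    .    .    .    .    .    .    .    .    .    .    .    .
730     .    .    .    .    .    .    .    .    .    .    .    .    .    .
```

```bash
python3 -m jog '[0.97,0.09,0,-0.004,0.003,0,0, 0.97,0.09,0,-0.004,0.003,0,0, 0.97,0.09,0,-0.004,0.003,0,0, 0.97,0.09,0,-0.004,0.003,0,0, 0.97,0.09,0,-0.004,0.003,0,0, 0.97,0.09,0,-0.004,0.003,0,0, 0.97,0.09,0,-0.004,0.003,0,0, 0.97,0.09,0,-0.004,0.003,0,0, 0.97,0.09,0,-0.004,0.003,0,0, 0.97,0.09,0,-0.004,0.003,0,0, 0.97,0.09,0,-0.004,0.003,0,0, 0.97,0.09,0,-0.004,0.003,0,0, 0.97,0.09,0,-0.004,0.003,0,0]'
python3 - <<'E'
from h import *
plan((470,-540,120,-1.608),(470,-540,18,-1.608))
E
```

```text
t: 10.12
eef_pos: [467.0, -316.7, 228.1]
tcp_rot: [3.13, -0.002, -1.615]
force: [0.4, 0.5, -3.1]
grip_width: 9.6
gripper_force: 30.0
[0.4453, -0.0285, 0.2169] [0.0079, -0.0015, -0.0048] rows>= 6
[0.4449, -0.0309, 0.4209] [0.0079, -0.0015, -0.0048] rows>= 8
```

```bash
python3 -m jog '[0.445,-0.029,0,0.008,-0.001,-0.005,0, 0.445,-0.029,0,0.008,-0.001,-0.005,0, 0.445,-0.029,0,0.008,-0.001,-0.005,0, 0.445,-0.029,0,0.008,-0.001,-0.005,0, 0.445,-0.029,0,0.008,-0.001,-0.005,0, 0.445,-0.029,0.05,0.008,-0.001,-0.005,0, 0.445,-0.029,0.12,0.008,-0.001,-0.005,0, 0.445,-0.029,0.2,0.008,-0.001,-0.005,0, 0.445,-0.03,0.28,0.008,-0.001,-0.005,0, 0.445,-0.03,0.35,0.008,-0.001,-0.005,0, 0.445,-0.03,0.39,0.008,-0.001,-0.005,0, 0.445,-0.03,0.39,0.008,-0.001,-0.005,0, 0.445,-0.03,0.39,0.008,-0.001,-0.005,0]'
python3 - <<'E'
from h import *
plan((470,-540,18,-1.608))
E
```

```text
t: 11.2
eef_pos: [473.3, -535.2, 34.1]
tcp_rot: [-3.141, 0.002, -1.601]
force: [1.1, -0.1, -1.0]
grip_width: 9.8
gripper_force: 30.0
[0.0098, 0.0063, 0.0322] [-0.0003, 0.001, 0.0045] rows>= 1
```

```bash
python3 -m jog '[0,0,0.02,0,0,0,0, 0,0,0.034,0,0,0,0, 0,0,0.034,0,0,0,0, 0,0,0.034,0,0,0,0]'
```

```text
t: 11.53
eef_pos: [475.0, -536.9, 21.2]
tcp_rot: [-3.135, -0.003, -1.601]
force: [0.1, 0.5, -2.6]
grip_width: 9.7
gripper_force: 30.0
```

```bash
python3 -m jog '[0,0,0.004,0,0,0,0, 0,0,0.008,0,0,0,0, 0,0,0.008,0,0,0,0]'
```

```text
t: 11.78
eef_pos: [475.0, -536.9, 16.9]
tcp_rot: [-3.135, -0.003, -1.601]
force: [0.2, 0.1, -2.9]
grip_width: 9.6
gripper_force: 30.0
```

```bash
python3 -m jog '[0,0,0.003,0,0,0,0, 0,0,0.004,0,0,0,0, 0,0,0.004,0,0,0,0]'
```

```text
t: 12.03
eef_pos: [475.3, -537.2, 16.1]
tcp_rot: [-3.135, -0.004, -1.601]
force: [-1.3, 2.8, 4.0]
grip_width: 9.9
gripper_force: 30.0
```

```bash
python3 -m jog '[0,0,0,0,0,0,40, 0,0,0,0,0,0,40, 0,0,0,0,0,0,40, 0,0,-0.1,0,0,0,40, 0,0,-0.2,0,0,0,40, -0.1,0,-0.4,0,0,0,40, -0.2,0,-0.6,0,0,0,40, -0.3,0.1,-0.66,0,0,0,40, -0.5,0.19,-0.66,0,0,0,40, -0.53,0.19,-0.66,0,0,0,40, -0.53,0.19,-0.66,0,0,0,40, -0.53,0.19,-0.66,0,0,0,40, -0.53,0.19,-0.66,0,0,0,40, -0.53,0.19,-0.66,0,0,0,40, -0.53,0.19,-0.66,0,0,0,40]'
python3 - <<'E'
from h import *
im,W=cloud("wrist"); cv2.imwrite("pics/w3.png",im); np.save("w3.npy",W); print(tool()[0])
im,W=cloud("scene"); cv2.imwrite("pics/s3.png",im); np.save("s3.npy",W)
for t in ("drip_rack","keeper_bar"):
    for b in boxes_of("scene",t)[:3]: print(t,np.round(b["extent"]),round(b["confidence"],2))
E
```

```text
t: 13.28
eef_pos: [385.3, -266.2, 347.8]
tcp_rot: [-3.128, -0.005, -1.599]
force: [0.1, -0.7, 0.4]
grip_width: 39.9
gripper_force: 0.0
[ 385.57454162 -266.07674939  348.12629924]
drip_rack [355. 158.  92.  54.] 0.76
drip_rack [210. 268.  29.  33.] 0.18
keeper_bar [412. 131.  25.  33.] 0.5
```

View pics/w3.png

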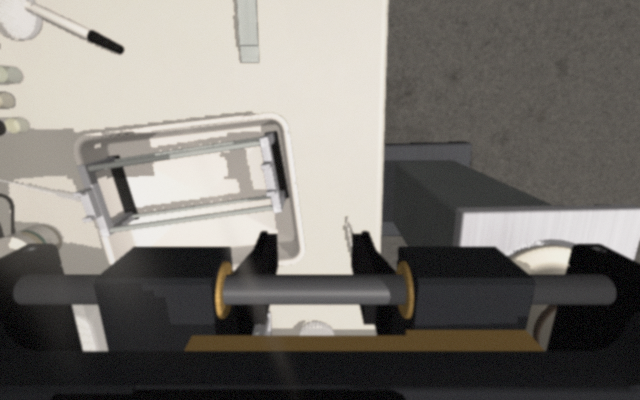

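The whole rack shows: its near stand is at (272,172), its far stand at (92,208), and the rails run between them. The bar lies at (248,30). Next I'll fit the rack.

Run:
```python
from h import *
W=np.load("w3.npy"); x,y,z=W[...,0],W[...,1],W[...,2]
v,u=np.mgrid[0:400,0:640]; A=(v<235)
R=A&(x>440)&(x<720)&(y>-320)&(y<-150)
m=R&(abs(z-73)<7)&(x>470)&(x<670); P=W[m]
k0=0.08
# split rails
res=[]
yy=P[:,1]-k0*(P[:,0]-570); print(np.histogram(yy,bins=np.arange(-320,-150,8)))
for s in (yy<-238,yy>=-238):
    Q=P[s]; md=np.median(yy[s]); Q=Q[abs(yy[s]-md)<10]
    xs=[];ms=[]
    for a in range(480,670,10):
        q=Q[abs(Q[:,0]-a)<5]
        if len(q)>3: xs.append(a); ms.append(np.median(q[:,1]))
    k=np.polyfit(xs,ms,1); res.append(k); print(k,len(xs),np.median(Q[:,2]))
m=R&(z>84)&(z<110); P=W[m]
for s in (P[:,0]<560,P[:,0]>=560):
    Q=P[s]; print(len(Q),np.percentile(Q,[2,50,98],axis=0).round(1).tolist())
    T=Q[Q[:,2]>97]; print(" tines",len(T),np.percentile(T,[2,50,98],axis=0).round(1).tolist())
```

```text
(array([  0,   0,   0,   0, 403, 465,   2,   0,   0,   0,   0,   0,   0,
         0,   0,  77, 566, 116,   0,   0,   0]), array([-320, -312, -304, -296, -288, -280, -272, -264, -256, -248, -240,
       -232, -224, -216, -208, -200, -192, -184, -176, -168, -160, -152]))
[ 1.21578127e-01 -3.48906250e+02] 19 74.55176112984759
[ 1.19326472e-01 -2.55775391e+02] 19 74.61138904526581
348 [[441.4, -268.7, 85.4], [448.4, -248.0, 92.8], [456.0, -228.5, 103.6]]
 tines 102 [[441.4, -268.8, 97.2], [449.0, -263.1, 102.1], [456.8, -227.4, 104.0]]
458 [[690.9, -238.3, 84.5], [696.0, -218.1, 92.5], [705.6, -197.7, 103.2]]
 tines 108 [[691.0, -238.3, 97.3], [697.4, -232.6, 101.9], [706.2, -197.1, 103.9]]
```

Run:
```python
from h import *
W=np.load("scene0.npy"); x,y,z=W[...,0],W[...,1],W[...,2]
for lo,hi in ((130,200),(200,300),(300,450)):
    m=(x>560)&(x<760)&(y>-420)&(y<330)&(z>lo)&(z<hi); P=W[m]
    print(lo,len(P),np.percentile(P,[0,2,50,98,100],axis=0).round(0).tolist() if len(P) else "")
C=np.array([532.3,156.0]); th=-0.037; ey=np.array([-np.sin(th),np.cos(th)])
K=np.array([573.2,-233.2]); al=.1207; ry=np.array([np.cos(al),np.sin(al)])
for d in (-72,-36,0,36,72): print(d,(C+d*ey).round(1),(K+d*ry).round(1))
p=C-72*ey
plan((400,-100,330,-0.8),(p[0],p[1],160,-0.037))
```

```text
130 0 
200 0 
300 0 
-72 [529.6  84. ] [ 501.7 -241.9]
-36 [531. 120.] [ 537.5 -237.5]
0 [532.3 156. ] [ 573.2 -233.2]
36 [533.6 192. ] [ 608.9 -228.9]
72 [535. 228.] [ 644.7 -224.5]
[-0.3371, -0.0172, 0.0253] [-0.0035, -0.0034, -0.5339] rows>= 7
[-0.7137, -0.263, 0.366] [-0.0021, -0.0048, -1.0426] rows>= 13
```

```bash
python3 -m jog '[-0.714,-0.263,0.1,-0.002,-0.005,-1,20, -0.714,-0.263,0.1,-0.002,-0.005,-1,20, -0.714,-0.263,0.1,-0.002,-0.005,-1,20, -0.714,-0.263,0.1,-0.002,-0.005,-1,20, -0.714,-0.263,0.1,-0.002,-0.005,-1,20, -0.714,-0.263,0.1,-0.002,-0.005,-1,20, -0.714,-0.263,0.1,-0.002,-0.005,-1,20, -0.714,-0.263,0.1,-0.002,-0.005,-1,20, -0.714,-0.263,0.1,-0.002,-0.005,-1,20, -0.714,-0.263,0.2,-0.002,-0.005,-1,20, -0.714,-0.263,0.3,-0.002,-0.005,-1,20, -0.714,-0.263,0.36,-0.002,-0.005,-1,20, -0.714,-0.263,0.36,-0.002,-0.005,-1,20, -0.714,-0.263,0.36,-0.002,-0.005,-1,20, -0.714,-0.263,0.36,-0.002,-0.005,-1,20]'
python3 - <<'E'
from h import *
plan((529.6,84,110,-0.037),(529.6,84,61,-.037))
E
```

```text
t: 14.73
eef_pos: [531.1, 83.6, 163.8]
tcp_rot: [3.141, -0.0, -0.104]
force: [-0.4, 0.6, 0.5]
grip_width: 20.0
gripper_force: 0.0
[-0.0031, -0.0006, 0.1075] [0.0005, -0.0003, -0.0449] rows>= 2
[-0.0031, -0.0007, 0.2055] [0.0005, -0.0003, -0.0449] rows>= 3
```

```bash
python3 -m jog '[-0.003,-0.0007,0.05,0,0,-0.045,20, -0.003,-0.0007,0.1,0,0,-0.045,20, -0.003,-0.0007,0.13,0,0,-0.045,20, -0.003,-0.0007,0.13,0,0,-0.045,20, -0.003,-0.0007,0.13,0,0,-0.045,20]'
python3 - <<'E'
from h import *
im,W=cloud("wrist"); cv2.imwrite("pics/w4.png",im)
plan((529.6,84,61,-.037))
E
```

```text
t: 15.15
eef_pos: [529.9, 84.8, 100.3]
tcp_rot: [-3.14, -0.003, -0.035]
force: [0.3, -0.0, 0.4]
grip_width: 20.0
gripper_force: 0.0
[-0.0017, 0.0023, 0.0798] [-0.0013, -0.0031, 0.0017] rows>= 1
```

View pics/w4.png

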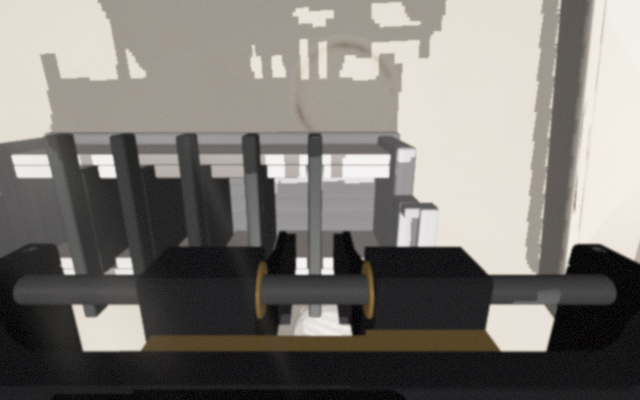

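The plate (column 315) sits midway between the fingers (285 and 345). I'll descend and grip.

```bash
python3 -m jog '[-0.002,0.001,0.03,0,0,0,20, -0.002,0.001,0.06,0,0,0,20, -0.002,0.001,0.078,0,0,0,20, -0.002,0.001,0.078,0,0,0,20, -0.002,0.001,0.078,0,0,0,0, -0.002,0.001,0.078,0,0,0,0, -0.002,0.001,0.078,0,0,0,0, -0.002,0.001,0.078,0,0,0,0, -0.002,0.001,0.078,0,0,0,0]' 25
python3 - <<'E'
from h import *
plan((529.6,84,200,-.037),(644.7,-224.5,200,-1.45))
E
```

```text
t: 15.95
eef_pos: [528.0, 84.5, 60.5]
tcp_rot: [-3.14, -0.002, -0.033]
force: [-0.1, 0.3, 4.9]
grip_width: 8.0
gripper_force: 25.0
[0.0039, 0.0007, -0.2791] [-0.0007, -0.0014, 0.0025] rows>= 4
[0.2545, 0.6097, -0.2792] [-0.0016, -0.0006, 0.9445] rows>= 12
```

```bash
python3 -m jog '[0,0,-0.03,0,0,0,0, 0,0,-0.1,0,0,0,0, 0,0,-0.18,0,0,0,0, 0,0,-0.28,0,0,0,0, 0,0,-0.28,0,0,0,0, 0.255,0.61,-0.28,-0.001,0,0.944,0, 0.255,0.61,-0.28,-0.001,0,0.944,0, 0.255,0.61,-0.28,-0.001,0,0.944,0, 0.255,0.61,-0.28,-0.001,0,0.944,0, 0.255,0.61,-0.28,-0.001,0,0.944,0, 0.255,0.61,-0.28,-0.001,0,0.944,0, 0.255,0.61,-0.28,-0.001,0,0.944,0, 0.255,0.61,-0.28,-0.001,0,0.944,0, 0.255,0.61,-0.28,-0.001,0,0.944,0, 0.255,0.61,-0.28,-0.001,0,0.944,0, 0.255,0.61,-0.28,-0.001,0,0.944,0, 0.255,0.61,-0.28,-0.001,0,0.944,0, 0.255,0.61,-0.28,-0.001,0,0.944,0, 0.255,0.61,-0.28,-0.001,0,0.944,0, 0.255,0.61,-0.28,-0.001,0,0.944,0]'
python3 - <<'E'
from h import *
plan((644.7,-224.5,67,-1.45))
E
```

```text
t: 17.62
eef_pos: [644.1, -224.8, 198.9]
tcp_rot: [3.14, -0.0, -1.449]
force: [0.7, -0.3, -0.4]
grip_width: 8.1
gripper_force: 25.0
[-0.0006, -0.0018, 0.2637] [0.0011, -0.0002, 0.001] rows>= 4
```

```bash
python3 -m jog '[0,-0.001,0.08,0.001,0,0.001,0, 0,-0.001,0.15,0.001,0,0.001,0, 0,-0.001,0.2,0.001,0,0.001,0, 0,-0.001,0.23,0.001,0,0.001,0, 0,-0.001,0.25,0.001,0,0.001,0, 0,-0.001,0.26,0.001,0,0.001,0, 0,-0.001,0.266,0.001,0,0.001,0, 0,-0.001,0.266,0.001,0,0.001,0, 0,-0.001,0.266,0.001,0,0.001,0]'
```

```text
t: 18.37
eef_pos: [645.6, -225.2, 67.5]
tcp_rot: [-3.138, -0.002, -1.451]
force: [-0.2, -0.8, -1.4]
grip_width: 8.2
gripper_force: 25.0
```

```bash
python3 -m jog '[0,0,0.003,0,0,0,0, 0,0,0.006,0,0,0,0, 0,0,0.006,0,0,0,0]'
```

```text
t: 18.62
eef_pos: [645.8, -225.4, 64.9]
tcp_rot: [-3.138, -0.002, -1.451]
force: [0.9, -0.5, 5.5]
grip_width: 7.7
gripper_force: 25.0
```

Run:
```python
from h import *
plan((645,-225,200,-1.45),(531,120,160,-.037))
```

```text
[-0.0005, 0.0005, -0.2702] [-0.0025, -0.0013, -0.0006] rows>= 4
[-0.713, 0.1446, -0.1921] [-0.0011, -0.0028, -0.9426] rows>= 12
```

```bash
python3 -m jog '[0,0,0,0,0,0,20, 0,0,0,0,0,0,20, 0,0,0,0,0,0,20, 0,0,-0.05,0,0,0,20, 0,0,-0.12,0,0,0,20, 0,0,-0.2,0,0,0,20, -0.713,0.145,-0.192,-0.001,-0.003,-0.943,20, -0.713,0.145,-0.192,-0.001,-0.003,-0.943,20, -0.713,0.145,-0.192,-0.001,-0.003,-0.943,20, -0.713,0.145,-0.192,-0.001,-0.003,-0.943,20, -0.713,0.145,-0.192,-0.001,-0.003,-0.943,20, -0.713,0.145,-0.192,-0.001,-0.003,-0.943,20, -0.713,0.145,-0.192,-0.001,-0.003,-0.943,20, -0.713,0.145,-0.192,-0.001,-0.003,-0.943,20, -0.713,0.145,-0.192,-0.001,-0.003,-0.943,20, -0.713,0.145,-0.192,-0.001,-0.003,-0.943,20, -0.713,0.145,-0.192,-0.001,-0.003,-0.943,20, -0.713,0.145,-0.192,-0.001,-0.003,-0.943,20, -0.713,0.145,-0.192,-0.001,-0.003,-0.943,20, -0.713,0.145,-0.192,-0.001,-0.003,-0.943,20]'
python3 - <<'E'
from h import *
im,W=cloud("scene"); cv2.imwrite("pics/s5.png",cv2.resize(im[110:210,270:470],None,fx=4,fy=4,interpolation=cv2.INTER_CUBIC))
plan((531,120.3,61,-.037))
E
```

```text
t: 20.28
eef_pos: [529.7, 120.3, 158.6]
tcp_rot: [-3.141, 0.004, -0.038]
force: [-0.1, 0.3, 0.2]
grip_width: 19.6
gripper_force: 0.0
[0.0032, -0.0002, 0.1952] [-0.0006, 0.0029, -0.0008] rows>= 3
```

View pics/s5.png

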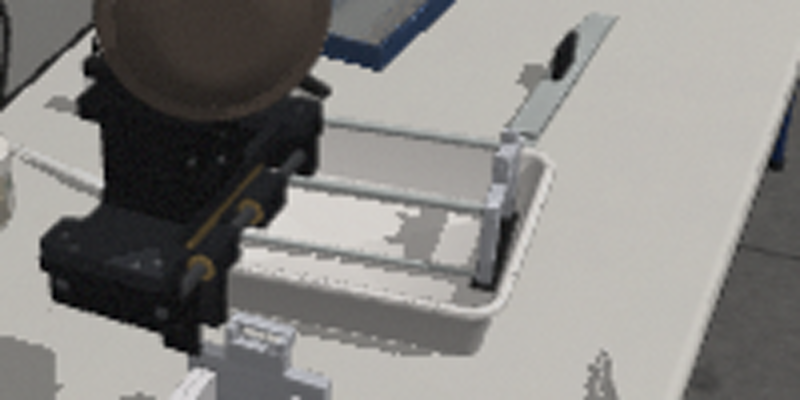

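The arm hides the hung plate and the bar lies free on the bench. On to plate 2.

```bash
python3 -m jog '[0.003,0,0.08,0,0.002,0,20, 0.003,0,0.13,0,0.002,0,20, 0.003,0,0.17,0,0.002,0,20, 0.003,0,0.195,0,0.002,0,20, 0.003,0,0.195,0,0.002,0,20, 0.003,0,0.195,0,0.002,0,0, 0.003,0,0.195,0,0.002,0,0, 0.003,0,0.195,0,0.002,0,0, 0.003,0,0.195,0,0.002,0,0, 0.003,0,0.195,0,0.002,0,0]'
python3 - <<'E'
from h import *
plan((608.9,-228.9,200,-1.45))
E
```

```text
t: 21.17
eef_pos: [532.0, 120.7, 62.7]
tcp_rot: [-3.139, -0.002, -0.037]
force: [0.5, 0.0, 2.0]
grip_width: 7.7
gripper_force: 25.0
[0.1797, 0.6925, -0.2759] [-0.0021, 0.0001, 0.9423] rows>= 12
```

```bash
python3 -m jog '[0,0,-0.03,0,0,0,0, 0,0,-0.1,0,0,0,0, 0,0,-0.18,0,0,0,0, 0,0,-0.28,0,0,0,0, 0,0,-0.28,0,0,0,0, 0.18,0.692,-0.28,-0.002,0,0.942,0, 0.18,0.692,-0.28,-0.002,0,0.942,0, 0.18,0.692,-0.28,-0.002,0,0.942,0, 0.18,0.692,-0.28,-0.002,0,0.942,0, 0.18,0.692,-0.28,-0.002,0,0.942,0, 0.18,0.692,-0.28,-0.002,0,0.942,0, 0.18,0.692,-0.28,-0.002,0,0.942,0, 0.18,0.692,-0.28,-0.002,0,0.942,0, 0.18,0.692,-0.28,-0.002,0,0.942,0, 0.18,0.692,-0.28,-0.002,0,0.942,0, 0.18,0.692,-0.28,-0.002,0,0.942,0, 0.18,0.692,-0.28,-0.002,0,0.942,0, 0.18,0.692,-0.28,-0.002,0,0.942,0, 0.18,0.692,-0.28,-0.002,0,0.942,0, 0.18,0.692,-0.28,-0.002,0,0.942,0]'
python3 - <<'E'
from h import *
plan((608.9,-228.9,67,-1.45))
im,W=cloud("wrist"); cv2.imwrite("pics/w6.png",im)
E
```

```text
t: 22.83
eef_pos: [608.4, -228.6, 201.0]
tcp_rot: [3.139, -0.0, -1.449]
force: [-0.7, -0.1, -1.1]
grip_width: 7.9
gripper_force: 25.0
[0.0006, -0.0017, 0.268] [0.0017, -0.0003, 0.001] rows>= 4
```

View pics/w6.png

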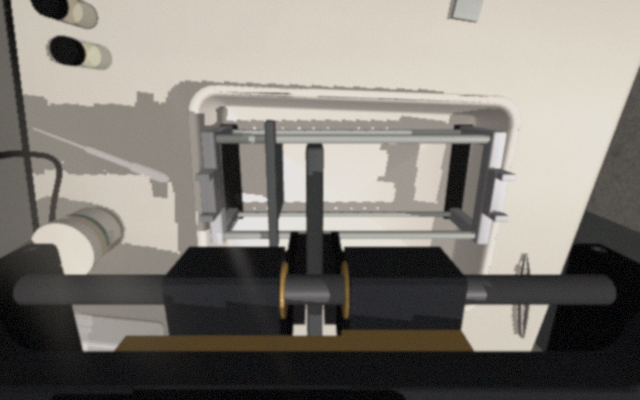

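Plate 1 hangs square across the rails (column 272), and the held plate (315) is parallel to it. I'll lower it.

```bash
python3 -m jog '[0,-0.001,0.08,0.001,0,0.001,0, 0,-0.001,0.15,0.001,0,0.001,0, 0,-0.001,0.2,0.001,0,0.001,0, 0,-0.001,0.23,0.001,0,0.001,0, 0,-0.001,0.25,0.001,0,0.001,0, 0,-0.001,0.26,0.001,0,0.001,0, 0,-0.001,0.268,0.001,0,0.001,0, 0,-0.001,0.271,0.001,0,0.001,0, 0,-0.001,0.271,0.001,0,0.001,0]'
python3 - <<'E'
from h import *
plan((532.3,156.2,160,-.037))
E
```

```text
t: 23.63
eef_pos: [609.2, -228.9, 67.8]
tcp_rot: [-3.141, -0.001, -1.45]
force: [-2.1, 0.5, 2.2]
grip_width: 7.7
gripper_force: 25.1
[-0.7829, 0.0599, -0.1856] [0.0003, -0.0011, -0.9421] rows>= 12
```

```bash
python3 -m jog '[0,0,0.002,0,0,0,0, 0,0,0.002,0,0,0,20, 0,0,0.002,0,0,0,20, 0,0,0.002,0,0,0,20, 0,0,-0.05,0,0,0,20, 0,0,-0.12,0,0,0,20, 0,0,-0.2,0,0,0,20, -0.783,0.06,-0.186,0,-0.001,-0.942,20, -0.783,0.06,-0.186,0,-0.001,-0.942,20, -0.783,0.06,-0.186,0,-0.001,-0.942,20, -0.783,0.06,-0.186,0,-0.001,-0.942,20, -0.783,0.06,-0.186,0,-0.001,-0.942,20, -0.783,0.06,-0.186,0,-0.001,-0.942,20, -0.783,0.06,-0.186,0,-0.001,-0.942,20, -0.783,0.06,-0.186,0,-0.001,-0.942,20, -0.783,0.06,-0.186,0,-0.001,-0.942,20, -0.783,0.06,-0.186,0,-0.001,-0.942,20, -0.783,0.06,-0.186,0,-0.001,-0.942,20, -0.783,0.06,-0.186,0,-0.001,-0.942,20, -0.783,0.06,-0.186,0,-0.001,-0.942,20]'
python3 - <<'E'
from h import *
plan((532.3,156.2,61,-.037))
E
```

```text
t: 25.3
eef_pos: [532.3, 157.1, 158.3]
tcp_rot: [-3.141, 0.002, -0.036]
force: [-0.4, 0.0, 0.8]
grip_width: 20.1
gripper_force: 0.0
[0.0004, 0.0019, 0.1946] [-0.0003, 0.0011, 0.0004] rows>= 3
```

```bash
python3 -m jog '[0,0.001,0.08,0,0.001,0,20, 0,0.001,0.13,0,0.001,0,20, 0,0.001,0.17,0,0.001,0,20, 0,0.001,0.196,0,0.001,0,20, 0,0.001,0.196,0,0.001,0,20, 0,0.001,0.196,0,0.001,0,0, 0,0.001,0.196,0,0.001,0,0, 0,0.001,0.196,0,0.001,0,0, 0,0.001,0.196,0,0.001,0,0, 0,0.001,0.196,0,0.001,0,0]'
python3 - <<'E'
from h import *
plan((573.2,-233.2,200,-1.45))
E
```

```text
t: 26.13
eef_pos: [533.0, 156.2, 61.6]
tcp_rot: [-3.14, -0.002, -0.038]
force: [0.2, -0.6, 2.9]
grip_width: 7.9
gripper_force: 25.0
[0.1107, 0.7748, -0.2777] [-0.0018, -0.0004, 0.9413] rows>= 12
```

```bash
python3 -m jog '[0,0,-0.03,0,0,0,0, 0,0,-0.1,0,0,0,0, 0,0,-0.18,0,0,0,0, 0,0,-0.28,0,0,0,0, 0,0,-0.28,0,0,0,0, 0.111,0.775,-0.28,-0.002,0,0.941,0, 0.111,0.775,-0.28,-0.002,0,0.941,0, 0.111,0.775,-0.28,-0.002,0,0.941,0, 0.111,0.775,-0.28,-0.002,0,0.941,0, 0.111,0.775,-0.28,-0.002,0,0.941,0, 0.111,0.775,-0.28,-0.002,0,0.941,0, 0.111,0.775,-0.28,-0.002,0,0.941,0, 0.111,0.775,-0.28,-0.002,0,0.941,0, 0.111,0.775,-0.28,-0.002,0,0.941,0, 0.111,0.775,-0.28,-0.002,0,0.941,0, 0.111,0.775,-0.28,-0.002,0,0.941,0, 0.111,0.775,-0.28,-0.002,0,0.941,0, 0.111,0.775,-0.28,-0.002,0,0.941,0, 0.111,0.775,-0.28,-0.002,0,0.941,0, 0.111,0.775,-0.28,-0.002,0,0.941,0]'
python3 - <<'E'
from h import *
plan((573.2,-233.2,67,-1.45))
E
```

```text
t: 27.8
eef_pos: [572.7, -233.3, 200.3]
tcp_rot: [3.139, -0.001, -1.448]
force: [0.2, 0.6, -0.1]
grip_width: 7.9
gripper_force: 25.0
[-0.0004, -0.0017, 0.2666] [0.0016, -0.001, 0.0011] rows>= 4
```

```bash
python3 -m jog '[0,-0.001,0.08,0.001,0,0.001,0, 0,-0.001,0.15,0.001,0,0.001,0, 0,-0.001,0.2,0.001,0,0.001,0, 0,-0.001,0.23,0.001,0,0.001,0, 0,-0.001,0.25,0.001,0,0.001,0, 0,-0.001,0.26,0.001,0,0.001,0, 0,-0.001,0.268,0.001,0,0.001,0, 0,-0.001,0.272,0.001,0,0.001,0, 0,-0.001,0.272,0.001,0,0.001,0]'
python3 - <<'E'
from h import *
plan((533.6,192,160,-.037))
E
```

```text
t: 28.55
eef_pos: [573.4, -233.6, 66.5]
tcp_rot: [-3.141, -0.002, -1.45]
force: [-1.9, 1.5, 3.3]
grip_width: 7.8
gripper_force: 25.0
[-0.8542, -0.0237, -0.1889] [0.001, -0.0013, -0.9419] rows>= 12
```

```bash
python3 -m jog '[0,0,0.001,0,0,0,20, 0,0,0.001,0,0,0,20, 0,0,0.001,0,0,0,20, 0,0,-0.05,0,0,0,20, 0,0,-0.12,0,0,0,20, 0,0,-0.2,0,0,0,20, -0.854,-0.024,-0.189,0.001,-0.001,-0.942,20, -0.854,-0.024,-0.189,0.001,-0.001,-0.942,20, -0.854,-0.024,-0.189,0.001,-0.001,-0.942,20, -0.854,-0.024,-0.189,0.001,-0.001,-0.942,20, -0.854,-0.024,-0.189,0.001,-0.001,-0.942,20, -0.854,-0.024,-0.189,0.001,-0.001,-0.942,20, -0.854,-0.024,-0.189,0.001,-0.001,-0.942,20, -0.854,-0.024,-0.189,0.001,-0.001,-0.942,20, -0.854,-0.024,-0.189,0.001,-0.001,-0.942,20, -0.854,-0.024,-0.189,0.001,-0.001,-0.942,20, -0.854,-0.024,-0.189,0.001,-0.001,-0.942,20, -0.854,-0.024,-0.189,0.001,-0.001,-0.942,20, -0.854,-0.024,-0.189,0.001,-0.001,-0.942,20, -0.854,-0.024,-0.189,0.001,-0.001,-0.942,20]'
python3 - <<'E'
from h import *
plan((533.6,192.2,61,-.037))
E
```

```text
t: 30.22
eef_pos: [534.0, 191.9, 158.1]
tcp_rot: [-3.141, 0.001, -0.039]
force: [0.1, -0.7, -0.5]
grip_width: 20.0
gripper_force: 0.0
[-0.0006, -0.0005, 0.1941] [-0.0002, 0.0006, -0.0014] rows>= 3
```

```bash
python3 -m jog '[0,0,0.08,0,0.001,0,20, 0,0,0.13,0,0.001,0,20, 0,0,0.17,0,0.001,0,20, 0,0,0.195,0,0.001,0,20, 0,0,0.195,0,0.001,0,20, 0,0,0.195,0,0.001,0,0, 0,0,0.195,0,0.001,0,0, 0,0,0.195,0,0.001,0,0, 0,0,0.195,0,0.001,0,0, 0,0,0.195,0,0.001,0,0]'
python3 - <<'E'
from h import *
plan((537.5,-237.5,200,-1.45))
E
```

```text
t: 31.05
eef_pos: [534.8, 192.2, 61.9]
tcp_rot: [-3.14, -0.003, -0.038]
force: [0.4, -1.0, 4.2]
grip_width: 7.7
gripper_force: 25.0
[0.0389, 0.8581, -0.2774] [-0.0023, -0.0009, 0.9413] rows>= 12
```

```bash
python3 -m jog '[0,0,-0.03,0,0,0,0, 0,0,-0.1,0,0,0,0, 0,0,-0.18,0,0,0,0, 0,0,-0.28,0,0,0,0, 0,0,-0.28,0,0,0,0, 0.039,0.858,-0.28,-0.002,0,0.941,0, 0.039,0.858,-0.28,-0.002,0,0.941,0, 0.039,0.858,-0.28,-0.002,0,0.941,0, 0.039,0.858,-0.28,-0.002,0,0.941,0, 0.039,0.858,-0.28,-0.002,0,0.941,0, 0.039,0.858,-0.28,-0.002,0,0.941,0, 0.039,0.858,-0.28,-0.002,0,0.941,0, 0.039,0.858,-0.28,-0.002,0,0.941,0, 0.039,0.858,-0.28,-0.002,0,0.941,0, 0.039,0.858,-0.28,-0.002,0,0.941,0, 0.039,0.858,-0.28,-0.002,0,0.941,0, 0.039,0.858,-0.28,-0.002,0,0.941,0, 0.039,0.858,-0.28,-0.002,0,0.941,0, 0.039,0.858,-0.28,-0.002,0,0.941,0, 0.039,0.858,-0.28,-0.002,0,0.941,0]'
python3 - <<'E'
from h import *
plan((537.5,-237.5,67,-1.45))
E
```

```text
t: 32.72
eef_pos: [536.9, -237.1, 200.5]
tcp_rot: [3.14, -0.001, -1.448]
force: [0.0, 0.7, -0.6]
grip_width: 8.1
gripper_force: 25.0
[0.0006, -0.0015, 0.267] [0.001, -0.001, 0.0013] rows>= 4
```

```bash
python3 -m jog '[0,-0.001,0.08,0.001,0,0.001,0, 0,-0.001,0.15,0.001,0,0.001,0, 0,-0.001,0.2,0.001,0,0.001,0, 0,-0.001,0.23,0.001,0,0.001,0, 0,-0.001,0.25,0.001,0,0.001,0, 0,-0.001,0.26,0.001,0,0.001,0, 0,-0.001,0.268,0.001,0,0.001,0, 0,-0.001,0.272,0.001,0,0.001,0, 0,-0.001,0.272,0.001,0,0.001,0]'
python3 - <<'E'
from h import *
plan((535,228,160,-.037))
E
```

```text
t: 33.47
eef_pos: [537.8, -237.4, 66.8]
tcp_rot: [-3.14, -0.002, -1.45]
force: [-3.8, 1.4, 4.4]
grip_width: 8.2
gripper_force: 25.0
[-0.9243, -0.1072, -0.1883] [0.0004, -0.0018, -0.9418] rows>= 12
```

```bash
python3 -m jog '[0,0,0,0,0,0,20, 0,0,0,0,0,0,20, 0,0,0,0,0,0,20, 0,0,-0.05,0,0,0,20, 0,0,-0.12,0,0,0,20, 0,0,-0.2,0,0,0,20, -0.924,-0.107,-0.188,0,-0.002,-0.942,20, -0.924,-0.107,-0.188,0,-0.002,-0.942,20, -0.924,-0.107,-0.188,0,-0.002,-0.942,20, -0.924,-0.107,-0.188,0,-0.002,-0.942,20, -0.924,-0.107,-0.188,0,-0.002,-0.942,20, -0.924,-0.107,-0.188,0,-0.002,-0.942,20, -0.924,-0.107,-0.188,0,-0.002,-0.942,20, -0.924,-0.107,-0.188,0,-0.002,-0.942,20, -0.924,-0.107,-0.188,0,-0.002,-0.942,20, -0.924,-0.107,-0.188,0,-0.002,-0.942,20, -0.924,-0.107,-0.188,0,-0.002,-0.942,20, -0.924,-0.107,-0.188,0,-0.002,-0.942,20, -0.924,-0.107,-0.188,0,-0.002,-0.942,20, -0.924,-0.107,-0.188,0,-0.002,-0.942,20]'
python3 - <<'E'
from h import *
plan((535,228.2,61,-.037))
E
```

```text
t: 35.13
eef_pos: [534.9, 227.6, 157.5]
tcp_rot: [3.141, 0.002, -0.039]
force: [0.2, -0.8, -1.0]
grip_width: 19.7
gripper_force: 0.0
[0.0006, -0.0012, 0.1929] [0.0001, 0.0016, -0.001] rows>= 3
```

```bash
python3 -m jog '[0,-0.001,0.08,0,0.001,0,20, 0,-0.001,0.13,0,0.001,0,20, 0,-0.001,0.17,0,0.001,0,20, 0,-0.001,0.194,0,0.001,0,20, 0,-0.001,0.194,0,0.001,0,20, 0,-0.001,0.194,0,0.001,0,0, 0,-0.001,0.194,0,0.001,0,0, 0,-0.001,0.194,0,0.001,0,0, 0,-0.001,0.194,0,0.001,0,0, 0,-0.001,0.194,0,0.001,0,0]'
python3 - <<'E'
from h import *
plan((501.7,-241.9,200,-1.45))
E
```

```text
t: 35.97
eef_pos: [535.9, 228.1, 62.1]
tcp_rot: [-3.14, -0.002, -0.038]
force: [-0.4, -1.3, 3.7]
grip_width: 7.7
gripper_force: 25.0
[-0.0321, 0.9416, -0.277] [-0.0016, -0.0004, 0.9413] rows>= 12
```

```bash
python3 -m jog '[0,0,-0.03,0,0,0,0, 0,0,-0.1,0,0,0,0, 0,0,-0.18,0,0,0,0, 0,0,-0.28,0,0,0,0, 0,0,-0.28,0,0,0,0, -0.032,0.942,-0.28,-0.002,0,0.941,0, -0.032,0.942,-0.28,-0.002,0,0.941,0, -0.032,0.942,-0.28,-0.002,0,0.941,0, -0.032,0.942,-0.28,-0.002,0,0.941,0, -0.032,0.942,-0.28,-0.002,0,0.941,0, -0.032,0.942,-0.28,-0.002,0,0.941,0, -0.032,0.942,-0.28,-0.002,0,0.941,0, -0.032,0.942,-0.28,-0.002,0,0.941,0, -0.032,0.942,-0.28,-0.002,0,0.941,0, -0.032,0.942,-0.28,-0.002,0,0.941,0, -0.032,0.942,-0.28,-0.002,0,0.941,0, -0.032,0.942,-0.28,-0.002,0,0.941,0, -0.032,0.942,-0.28,-0.002,0,0.941,0, -0.032,0.942,-0.28,-0.002,0,0.941,0, -0.032,0.942,-0.28,-0.002,0,0.941,0]'
python3 - <<'E'
from h import *
plan((501.7,-241.9,67,-1.45))
E
```

```text
t: 37.63
eef_pos: [501.0, -241.2, 200.5]
tcp_rot: [3.139, -0.001, -1.448]
force: [0.3, -0.0, -0.9]
grip_width: 8.1
gripper_force: 25.0
[0.0012, -0.0018, 0.2669] [0.0017, -0.0007, 0.0011] rows>= 4
```

```bash
python3 -m jog '[0.001,-0.001,0.08,0.001,0,0.001,0, 0.001,-0.001,0.15,0.001,0,0.001,0, 0.001,-0.001,0.2,0.001,0,0.001,0, 0.001,-0.001,0.23,0.001,0,0.001,0, 0.001,-0.001,0.25,0.001,0,0.001,0, 0.001,-0.001,0.26,0.001,0,0.001,0, 0.001,-0.001,0.268,0.001,0,0.001,0, 0.001,-0.001,0.272,0.001,0,0.001,0, 0.001,-0.001,0.272,0.001,0,0.001,0]'
python3 - <<'E'
from h import *
plan((520,-340,350,-1.571),(460,-410,350,-1.571))
E
```

```text
t: 38.38
eef_pos: [502.2, -242.1, 67.0]
tcp_rot: [-3.141, -0.002, -1.449]
force: [-2.4, 3.9, 6.2]
grip_width: 7.8
gripper_force: 25.0
[0.1998, -0.0121, -0.5656] [-0.0006, -0.0013, 0.081] rows>= 8
[0.3242, 0.124, -0.5654] [-0.0006, -0.0013, 0.081] rows>= 8
```

```bash
python3 -m jog '[0,0,0,0,0,0,20, 0,0,0,0,0,0,20, 0,0,0,0,0,0,20, 0,0,-0.05,0,0,0,20, 0,0,-0.12,0,0,0,20, 0,0,-0.2,0,0,0,40, 0.05,-0.01,-0.56,0,0,0.081,40, 0.05,-0.01,-0.56,0,0,0.081,40, 0.05,-0.01,-0.56,0,0,0.081,40, 0.05,-0.01,-0.56,0,0,0.081,40, 0.05,-0.01,-0.56,0,0,0.081,40, 0.05,-0.01,-0.56,0,0,0.081,40, 0.05,-0.01,-0.56,0,0,0.081,40, 0.05,-0.01,-0.56,0,0,0.081,40]'
python3 - <<'E'
from h import *
im,W=cloud("wrist"); cv2.imwrite("pics/w7.png",im); np.save("w7.npy",W)
plan((480,-480,350,-1.571))
x,y,z=W[...,0],W[...,1],W[...,2]; v,u=np.mgrid[0:400,0:640]
K=np.array([573.2,-233.2]); al=.1207
d=W[...,:2]-K; s=d[...,0]*np.cos(al)+d[...,1]*np.sin(al); t=-d[...,0]*np.sin(al)+d[...,1]*np.cos(al)
m=(v<240)&(abs(z-88)<5)&(abs(s)<100)&(abs(t)<64)
for c in (-72,-36,0,36,72):
    q=m&(abs(s-c)<14); 
    if q.sum()>5: print(c,q.sum(),s[q].mean().round(1),np.polyfit(t[q],s[q],1).round(3),np.percentile(t[q],[1,99]).round(1),np.median(z[q]).round(1))
E
```

```text
t: 39.55
eef_pos: [508.9, -266.2, 343.3]
tcp_rot: [3.139, -0.0, -1.573]
force: [0.0, 0.6, -0.1]
grip_width: 39.8
gripper_force: 0.0
[0.4276, 0.0569, -0.0139] [0.0026, -0.0003, -0.0012] rows>= 6
-72 524 -71.7 [ -0.    -71.665] [-59.3  53.6] 89.3
-36 545 -36.1 [  0.    -36.073] [-59.1  54.1] 89.3
0 568 -0.4 [ 0.    -0.427] [-59.9  53. ] 89.2
36 580 35.6 [3.0000e-03 3.5654e+01] [-59.5  53.7] 89.0
72 618 71.6 [3.0000e-03 7.1635e+01] [-61.1  52.1] 89.0
```

View pics/w7.png

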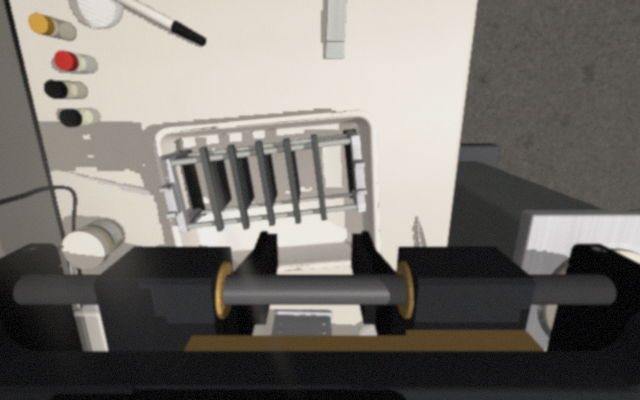

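All five plates hang parallel, 36 mm apart, at the correct height of 89 mm (columns 213, 240, 267, 293 and 319). Now the bar, with a re-check of the forks.

```bash
python3 -m jog '[0.42,0.057,-0.014,0.002,0,0,40, 0.42,0.057,-0.014,0.002,0,0,40, 0.42,0.057,-0.014,0.002,0,0,40, 0.42,0.057,-0.014,0.002,0,0,40, 0.42,0.057,-0.014,0.002,0,0,40, 0.42,0.057,-0.014,0.002,0,0,40, 0.42,0.057,-0.014,0.002,0,0,40, 0.42,0.057,-0.014,0.002,0,0,40]'
python3 - <<'E'
from h import *
W=np.load("w7.npy"); x,y,z=W[...,0],W[...,1],W[...,2]; v,u=np.mgrid[0:400,0:640]
K=np.array([573.2,-233.2]); al=.1207
d=W[...,:2]-K; s=d[...,0]*np.cos(al)+d[...,1]*np.sin(al); t=-d[...,0]*np.sin(al)+d[...,1]*np.cos(al)
for sg in (-1,1):
    m=(v<240)&(abs(s-sg*126)<16)&(abs(t)<40)&(z>97)&(z<107)
    print(sg,m.sum(),np.percentile(s[m],[3,97]).round(1))
    h,e=np.histogram(t[m],bins=np.arange(-30,31,2)); print(list(zip(e.astype(int).tolist(),h.tolist())))
im,W=cloud("wrist"); cv2.imwrite("pics/w8.png",im); np.save("w8.npy",W)
x,y,z=W[...,0],W[...,1],W[...,2]
m=(v<240)&(z>6)&(z<60)&(x>380)&(x<560)&(y<-370)&(y>-720); P=W[m]
for lo,hi,n in ((7,14,"bar"),(30,60,"grip")):
    Q=P[(P[:,2]>lo)&(P[:,2]<hi)]; (cx,cy),(w,h),a=cv2.minAreaRect(Q[:,:2].astype(np.float32)); 
    k=np.polyfit(Q[:,1],Q[:,0],1); print(n,len(Q),round(cx,1),round(cy,1),round(w),round(h),round(a,1),"dx/dy",k.round(4),Q.mean(0).round(1),np.percentile(Q,[1,99],axis=0).round(1).tolist())
print(tool()[0])
E
```

```text
t: 40.27
eef_pos: [480.3, -476.3, 350.0]
tcp_rot: [3.141, 0.0, -1.573]
force: [-0.8, 0.8, 0.1]
grip_width: 40.0
gripper_force: 0.0
-1 104 [-129.9 -119. ]
[(-30, 0), (-28, 0), (-26, 0), (-24, 0), (-22, 11), (-20, 17), (-18, 16), (-16, 11), (-14, 0), (-12, 0), (-10, 0), (-8, 0), (-6, 0), (-4, 0), (-2, 0), (0, 0), (2, 0), (4, 0), (6, 0), (8, 0), (10, 0), (12, 0), (14, 7), (16, 16), (18, 16), (20, 10), (22, 0), (24, 0), (26, 0), (28, 0)]
1 112 [121.  132.3]
[(-30, 0), (-28, 0), (-26, 0), (-24, 0), (-22, 8), (-20, 21), (-18, 14), (-16, 14), (-14, 0), (-12, 0), (-10, 0), (-8, 0), (-6, 0), (-4, 0), (-2, 0), (0, 0), (2, 0), (4, 0), (6, 0), (8, 0), (10, 0), (12, 0), (14, 12), (16, 18), (18, 14), (20, 11), (22, 0), (24, 0), (26, 0), (28, 0)]
bar 2629 475.2 -537.9 272 26 88.3 dx/dy [3.040000e-02 4.916613e+02] [ 475.  -547.1   10.4] [[460.5, -653.4, 7.8], [490.2, -424.3, 12.6]]
grip 225 475.7 -537.6 43 10 89.8 dx/dy [2.010000e-02 4.860099e+02] [ 475.2 -537.6   41.9] [[470.8, -559.3, 39.1], [480.7, -515.9, 43.8]]
[ 480.6683968  -475.65401339  350.89289208]
```

View pics/w8.png

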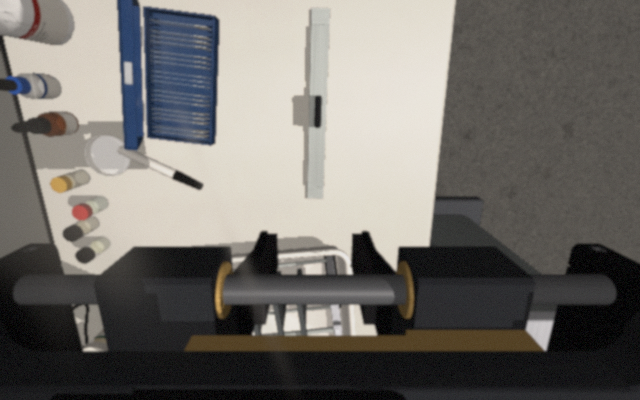

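The bar lies undisturbed at (318,105), with its grip at (318,110). The forks are centred on my rack pose, within 1 mm.

Run:
```python
from h import *
plan((475.3,-537.6,70,-1.601),(475.3,-537.6,17,-1.601))
```

```text
[0.1237, 0.0108, 0.5618] [-0.0003, -0.0002, 0.0193] rows>= 7
[0.1237, 0.0109, 0.6678] [-0.0003, -0.0002, 0.0193] rows>= 9
```

```bash
python3 -m jog '[0.124,0.011,0.1,0,0,0.019,40, 0.124,0.011,0.2,0,0,0.019,40, 0.124,0.011,0.28,0,0,0.019,40, 0.124,0.011,0.36,0,0,0.019,40, 0.124,0.011,0.44,0,0,0.019,40, 0.124,0.011,0.52,0,0,0.019,40, 0.124,0.011,0.58,0,0,0.019,40, 0.124,0.011,0.58,0,0,0.019,40, 0.124,0.011,0.58,0,0,0.019,40]'
python3 - <<'E'
from h import *
plan((475.3,-537.6,17,-1.601))
E
```

```text
t: 41.07
eef_pos: [473.5, -534.5, 55.8]
tcp_rot: [3.135, 0.006, -1.6]
force: [-0.3, 1.1, -1.3]
grip_width: 40.3
gripper_force: 0.0
[0.0066, -0.0044, 0.0776] [0.0047, 0.0043, 0.0008] rows>= 1
```

```bash
python3 -m jog '[0.006,-0.004,0.04,0.003,0.003,0,40, 0.006,-0.004,0.076,0.003,0.003,0,40, 0.006,-0.004,0.076,0.003,0.003,0,40, 0.006,-0.004,0.076,0.003,0.003,0,40]'
python3 - <<'E'
from h import *
plan((475.3,-537.6,17,-1.601))
E
```

```text
t: 41.4
eef_pos: [478.6, -541.6, 25.6]
tcp_rot: [-3.134, -0.007, -1.599]
force: [-0.0, -0.5, -0.1]
grip_width: 40.0
gripper_force: 0.0
[-0.0079, 0.0069, 0.017] [-0.0048, -0.0047, 0.0011] rows>= 1
```

```bash
python3 -m jog '[0,0,0,0,0,0,40, 0,0,0,0,0,0,40, 0,0,0,0,0,0,40, 0,0,0,0,0,0,40]'
python3 - <<'E'
from h import *
plan((475.3,-537.6,17,-1.601))
E
```

```text
t: 41.73
eef_pos: [478.1, -542.5, 25.5]
tcp_rot: [-3.133, -0.007, -1.601]
force: [-0.7, 0.2, -0.4]
grip_width: 40.0
gripper_force: 0.0
[-0.0097, 0.0061, 0.017] [-0.0056, -0.0049, -0.0001] rows>= 1
```

```bash
python3 -m jog '[-0.0097,0.006,0.017,-0.005,-0.005,0,40, -0.0097,0.006,0.017,-0.005,-0.005,0,40, -0.0097,0.006,0.017,-0.005,-0.005,0,40, -0.0097,0.006,0.017,-0.005,-0.005,0,40]'
python3 - <<'E'
from h import *
plan((475.3,-537.6,17,-1.601))
E
```

```text
t: 42.07
eef_pos: [474.6, -537.2, 15.2]
tcp_rot: [3.14, 0.002, -1.601]
force: [-0.5, 0.1, -0.2]
grip_width: 40.3
gripper_force: 0.0
[0.0008, -0.0013, -0.0037] [0.001, 0.0011, -0.0001] rows>= 1
```

```bash
python3 -m jog '[0.001,-0.001,-0.002,0.001,0.001,0,0, 0.001,-0.001,-0.002,0.001,0.001,0,0, 0.001,-0.001,-0.002,0.001,0.001,0,0, 0.001,-0.001,-0.002,0.001,0.001,0,0, 0.001,-0.001,-0.002,0.001,0.001,0,0, 0.001,-0.001,-0.002,0.001,0.001,0,0, 0.001,-0.001,-0.002,0.001,0.001,0,0]' 35
python3 - <<'E'
from h import *
print(tool()[0])
plan((474.2,-500,230,-1.601),(574.2,-233.1,230,-3.021))
E
```

```text
t: 42.65
eef_pos: [475.3, -537.8, 16.6]
tcp_rot: [-3.141, -0.0, -1.601]
force: [-0.9, -0.5, -0.5]
grip_width: 9.8
gripper_force: 35.0
[ 475.27888977 -537.80001738   16.57521485]
[-0.0754, 0.0042, -0.4269] [-0.0004, -0.0001, -0.0001] rows>= 6
[-0.6151, -0.1795, -0.4268] [-0.0004, 0.0002, 0.9465] rows>= 12
```

```bash
python3 -m jog '[0,0,-0.04,0,0,0,0, 0,0,-0.12,0,0,0,0, 0,0,-0.2,0,0,0,0, 0,0,-0.28,0,0,0,0, 0,0,-0.36,0,0,0,0, 0,0,-0.43,0,0,0,0, -0.615,-0.18,-0.43,0,0,0.946,0, -0.615,-0.18,-0.43,0,0,0.946,0, -0.615,-0.18,-0.43,0,0,0.946,0, -0.615,-0.18,-0.43,0,0,0.946,0, -0.615,-0.18,-0.43,0,0,0.946,0, -0.615,-0.18,-0.43,0,0,0.946,0, -0.615,-0.18,-0.43,0,0,0.946,0, -0.615,-0.18,-0.43,0,0,0.946,0, -0.615,-0.18,-0.43,0,0,0.946,0, -0.615,-0.18,-0.43,0,0,0.946,0, -0.615,-0.18,-0.43,0,0,0.946,0, -0.615,-0.18,-0.43,0,0,0.946,0, -0.615,-0.18,-0.43,0,0,0.946,0, -0.615,-0.18,-0.43,0,0,0.946,0]'
python3 -m jog '[0,0,0,0,0,0,0, 0,0,0,0,0,0,0, 0,0,0,0,0,0,0]'
python3 - <<'E'
from h import *
plan((574.2,-233.1,130,-3.021),(574.2,-233.1,109,-3.021))
E
```

```text
t: 44.32
eef_pos: [574.0, -232.9, 230.8]
tcp_rot: [3.141, -0.001, -3.018]
force: [0.7, 0.5, -2.0]
grip_width: 9.9
gripper_force: 35.0
t: 44.57
eef_pos: [574.3, -233.2, 231.4]
tcp_rot: [-3.142, 0.0, -3.02]
force: [0.1, 0.7, -3.2]
grip_width: 9.5
gripper_force: 35.0
[0.0003, 0.0003, 0.2029] [-0.0, 0.0003, 0.0008] rows>= 3
[0.0004, 0.0003, 0.2449] [-0.0, 0.0003, 0.0008] rows>= 3
```

```bash
python3 -m jog '[0,0,0.07,0,0,0,0, 0,0,0.14,0,0,0,0, 0,0,0.19,0,0,0,0, 0,0,0.216,0,0,0,0, 0,0,0.216,0,0,0,0, 0,0,0.216,0,0,0,0, 0,0,0.216,0,0,0,0]'
python3 - <<'E'
from h import *
im,W=cloud("wrist"); cv2.imwrite("pics/w9.png",im); np.save("w9.npy",W)
plan((574.2,-233.1,109,-3.021))
im,W2=cloud("scene"); np.save("s9.npy",W2); cv2.imwrite("pics/s9.png",cv2.resize(im[110:210,280:440],None,fx=5,fy=5,interpolation=cv2.INTER_CUBIC))
E
```

```text
t: 45.15
eef_pos: [575.8, -233.6, 125.1]
tcp_rot: [-3.14, 0.003, -3.02]
force: [0.6, -0.5, -2.7]
grip_width: 9.7
gripper_force: 35.0
[0.0034, 0.0013, 0.033] [-0.0011, 0.0028, 0.0008] rows>= 1
```

View pics/w9.png

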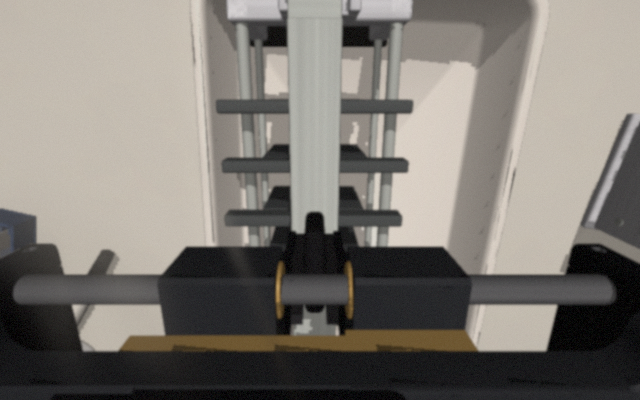

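View pics/s9.png

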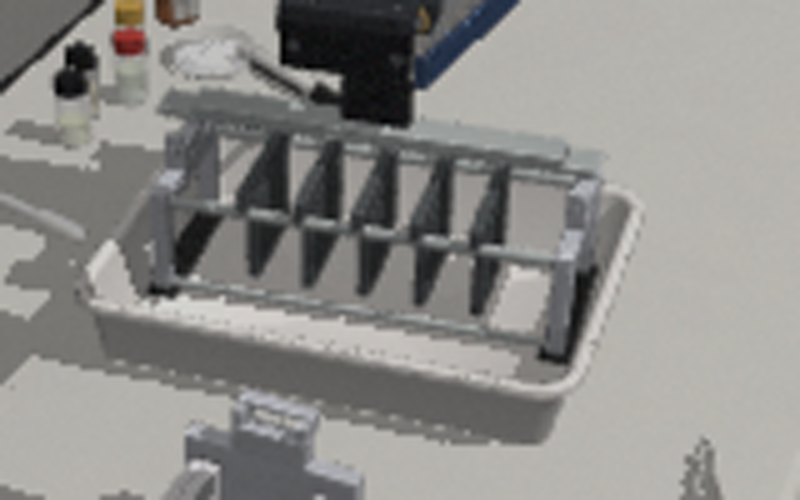

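The bar (columns 290-343) lines up with the near fork (tines at 288 and 347), and the far end looks aligned too. I'll lower it.

```bash
python3 -m jog '[0.003,0.001,0,-0.001,0.002,0,0, 0.003,0.001,0.01,-0.001,0.002,0,0, 0.003,0.001,0.02,-0.001,0.002,0,0, 0.003,0.001,0.026,-0.001,0.002,0,0, 0.003,0.001,0.026,-0.001,0.002,0,0, 0.003,0.001,0.026,-0.001,0.002,0,0]'
python3 - <<'E'
from h import *
plan((574.2,-233.1,108.5,-3.021))
E
```

```text
t: 45.75
eef_pos: [572.8, -232.8, 110.1]
tcp_rot: [3.14, -0.003, -3.02]
force: [-0.6, -0.3, -3.0]
grip_width: 9.8
gripper_force: 35.0
[-0.0027, -0.0009, 0.0031] [0.001, -0.0022, 0.0005] rows>= 1
```

```bash
python3 -m jog '[-0.002,-0.0005,0,0.0005,-0.001,0,0, -0.002,-0.0005,0.002,0.0005,-0.001,0,0, -0.002,-0.0005,0.004,0.0005,-0.001,0,0, -0.002,-0.0005,0.004,0.0005,-0.001,0,0, -0.002,-0.0005,0.004,0.0005,-0.001,0,0]'
```

```text
t: 46.17
eef_pos: [574.2, -233.0, 108.7]
tcp_rot: [3.141, -0.0, -3.02]
force: [0.3, -0.1, -2.2]
grip_width: 9.8
gripper_force: 35.0
```

```bash
python3 -m jog '[0,0,0.001,0,0,0,0, 0,0,0.003,0,0,0,0, 0,0,0.003,0,0,0,0]'
```

```text
t: 46.42
eef_pos: [574.2, -233.0, 108.5]
tcp_rot: [-3.141, -0.0, -3.02]
force: [-3.3, 1.6, 4.1]
grip_width: 9.8
gripper_force: 35.0
```

Contact. I'll release, rise and step back for a look.

```bash
python3 -m jog '[0,0,0,0,0,0,35, 0,0,0,0,0,0,35, 0,0,0,0,0,0,35, 0,0,-0.05,0,0,0,35, 0,0,-0.12,0,0,0,35, 0,0,-0.2,0,0,0,35, 0,0,-0.35,0,0,0,35, 0.2,0,-0.5,0,0,0,35, 0.2,0,-0.5,0,0,0,35, 0.2,0,-0.5,0,0,0,35, 0.2,0,-0.5,0,0,0,35, 0.2,0,-0.5,0,0,0,35, 0.2,0,-0.5,0,0,0,35]'
python3 - <<'E'
from h import *
im,W=cloud("wrist"); cv2.imwrite("pics/w10.png",im)
K=np.array([573.2,-233.2]); al=.1207; v,u=np.mgrid[0:400,0:640]
im,W2=cloud("scene"); cv2.imwrite("pics/s10.png",cv2.resize(im[110:310,240:440],None,fx=3,fy=3,interpolation=cv2.INTER_CUBIC))
for n,W,A in (("wrist",W,v<240),("scene",W2,v>0)):
    d=W[...,:2]-K; s=d[...,0]*np.cos(al)+d[...,1]*np.sin(al); t=-d[...,0]*np.sin(al)+d[...,1]*np.cos(al); z=W[...,2]
    m=A&(abs(z-102)<3)&(abs(s)<115)&(abs(t)<30); 
    if m.sum()>9: print(n,"bar",m.sum(),np.polyfit(s[m],t[m],1).round(4),np.percentile(s[m],[1,99]).round(1),np.median(z[m]))
    m=A&(z>90)&(z<108)&(abs(s)<150)&(abs(t)<12); print(" s",np.percentile(s[m],[0.5,99.5]).round(1))
    m=A&(z>118)&(z<140)&(abs(s)<60)&(abs(t)<20)
    if m.sum()>9: print(" grip",m.sum(),np.percentile(s[m],[2,98]).round(1),np.percentile(t[m],[2,98]).round(1),z[m].max())
E
```

```text
t: 47.5
eef_pos: [474.8, -245.3, 358.6]
tcp_rot: [-3.141, 0.003, -3.021]
force: [0.5, -0.4, -1.1]
grip_width: 35.1
gripper_force: 0.0
wrist bar 1600 [0.0099 0.2486] [-113.8    9.9] 102.37479686797218
 s [-135.9   10.4]
 grip 139 [-20.2  -2.5] [-5.3  3.7] 135.89066305454347
scene bar 343 [0.0029 2.2396] [-110.8  112.4] 102.20070293082816
 s [-133.5  139.3]
 grip 88 [-18.1  22. ] [-5.1  8.6] 137.79339946034085
```

View pics/s10.png

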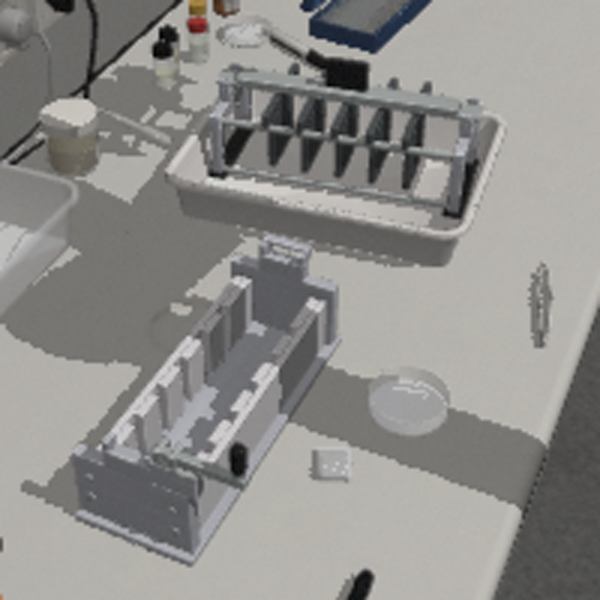

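The carrier is empty, and all five plates hang with the bar seated in both forks: its top is at 102 mm as it should be, and it is centred within about 2 mm. I'll hand in.

```bash
python3 -c "
from rig import r
print(r.finish_job())"
```

```text
the job is handed in; nothing more can be done
None
```

The job is handed in, at about 48 s of the 210 s allowed: all five plates hang upright about 36 mm apart on the drip rack, and the keeper bar is seated in both forks, centred to within about 2 mm.

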